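# Unhook a load train and put its parts away

## Task

The load train from the dead-load frame was laid on the rubber mat with its S-hook still hooked through the eye of the weight hanger. Pick the train up and stand the hanger upright on its own foot on the mat or the open bench, then slacken the S-hook and twist it out of the eye there. Lay the S-hook in the deep grey bin and stand the hanger upright in the shallow metal tray, without letting the hanger drop or disturbing the slotted weights, the test bar and the jar.

Things in the scene. Friction and masses are not known exactly. Their poses are not given: they have to be found in the camera images.
- hook_mid (a point): Steel S-hook, 8 mm round bar, 60 g, 94 mm long, 60 mm wide: straight 60 mm shank, a 200-degree bend (centre line radius 13 mm, gap 18 mm) at either end. Point: middle of the shank. x runs along the shank away from the hooked end, z is normal to the flat of the S. At the start it lies rolled 13 degrees, this point 10 mm above the bench, 30 mm clear on both sides.
- hook_bend (a point): Centre of the hooked end's bend, at x -30, y +13 mm from the shank's middle in the S-hook's axes. The bar runs round it at 13 mm radius, from the shank past -x to the tip on the +y side; the bar of the hanger's eye is caught inside it. The S-hook's other bend (at +x, curling to -y) is free.
- hook_tip (a point): End of the hooked end's bar (rounded, 4 mm radius), on the bar's centre line, at x -26, y +25 mm from the shank's middle in the S-hook's axes. It lies on one side of the eye, the shank on the other: it has to go back through the eye for the S-hook to come out.
- hanger_foot (a point): Steel weight hanger, 0.24 to 0.48 kg, 107 mm tall: round foot 60 mm across, 14 mm thick, collar 22 mm wide, 6 mm high, neck 12 mm thick up to 56 mm, then a closed upright eye. Point: centre of its underside; z runs up the neck. It stands steadily on its foot, and swings and turns when hung, so its eye may end up turned to the S-hook. At the start it lies on its side, eye away from the robot.
- hanger_neck (a point): Place to grip the neck, on its axis, 40 mm above the foot's underside. Axes as the hanger's: the flat of the eye is the x-z plane, y is normal to it; fingers closing along y on the neck leave the eye (6 mm thick, 40 mm wide) free between them.
- hanger_eye (a point): Centre of the hanger's eye, 80 mm above the underside of the foot. The eye is a closed upright loop of 6 mm bar, inside 28 mm wide (along x) and 42 mm high (along z); its top bar's centre line is 24 mm above this point.
- mat: Black rubber mat on the bench, 240 x 140 x 3 mm, fixed. Origin at the centre of its underside, on the bench. The load train lies along its x axis at the start, the hanger at the -x end (towards the robot).
- bin: Deep grey plastic bin for hooks, open on top, fixed, 140 (x) x 110 (y) x 45 mm high outside, walls and floor 4 mm. Origin at the centre of its underside, on the bench.
- tray: Shallow aluminium tray for hangers, fixed, 110 x 110 x 16 mm high outside, walls and floor 4 mm. Origin at the centre of its underside, on the bench.
- slotted: Two stacked slotted weights in one, dark below and bright above, 56 mm across and 26 mm high; leave alone. Origin at the centre of the underside.
- testbar: Notched white plastic test bar, 80 x 10 x 10 mm; leave alone. Origin at the centre of the underside.
- jar: Small amber jar with black cap, 48 mm across, 60 mm high; leave alone. Origin at the centre of the underside.
There are look-alikes about, which are no part of the job. Of the things that look like the part that bears hanger_foot, the largest one is meant.

How it is judged:
By the outcome, as a careful person would: the job done as asked, in the order asked, and still so for the second after the job is handed in, with the robot touching nothing.
It also fails if it takes over 72 s, if anything falls off the work surface, if the arm or the gripper's body presses on something with over 40 N, if the wrist force passes 120 N, or if a joint passes its speed limit or range.

## Robot

A 7-joint arm with a two-finger parallel gripper is mounted at the origin on the work surface. World frame = base frame: x ahead of the robot, y to its left, z up, the work surface at z = 0. Lengths are in m, angles in degrees, forces in N, time in s.
With the tool pointing down it reaches from about 0.425 to 0.95 m from the base axis. Payload 16.7 kg.
Tool frame: the origin (TCP) lies midway between the tips of the shut fingers; the grasp point (between the pads) lies 19 mm behind it; z points along the fingers, y is the direction in which the jaws open and shut (so a half turn about z gives the same grasp; the last joint's range is limited). The gripper opens to 94 mm and grips with 3 to 60 N. Pads are 16 mm wide; open, the fingers measure 119 mm over their backs; the gripper's body (75 mm by 177 mm) begins 78 mm behind the grasp point.
Start: joints at [-84.139, 24.414, 4.234, 92.017, -1.954, 63.644, -3.845], TCP at [0.168, 0.654, 0.205] pointing down, gripper open.
Joint ranges: [-163.25, 163.25], [-28.42, 122.38], [-70.27, 78.77], [12.13, 141.07], [-58.53, 238.53], [9.26, 117.41], [-156.51, 156.51]. Speed limits (degrees/s): [108.29, 108.29, 136.94, 136.94, 172.46, 172.46, 172.46].

## Interface

Orientations are given as a 3x3 rotation matrix whose columns are the frame's x, y, z axes.
In Python, from station import ctrl, capture, recognise gives the robot as it stands. The module is installed in compiled form; this text tells all that it offers.
- The arm moves only by the tool move_arm, never from a script. Its argument "moves" is one flat list of numbers, 5 for each row, row after row: the closure in counts, from 0 (fully open) to 255 (shut), then the shift along the tool's x, y, z normalised to -1 to 1, where 1 is 100 mm, then the turn about the tool's z normalised to -1 to 1, where 1 is pi/2 rad. In form: [hand, tx, ty, tz, yaw, hand, tx, ty, tz, yaw, ...]. A call has 1 to 10 rows; each row shifts and turns the commanded pose from where the row before left it, along the tool's axes as they then stand; what a row does not reach is not made up. A row lasts 1/12 s, in which the tool goes at most 41.7 mm and 7.16 degrees, less where a joint would pass 70% of its speed; a pose out of reach is approached as far as the arm can. A call with a number of a shift or a turn outside -1 to 1 is refused whole. A call with a gripper value outside its range is refused whole. The fingers move at their own pace and stop on an object; "grip_force" is the grip in N (left out, the last holds). Time passes only in rows, so rows that do not move let the fingers close. It gives the time, the measured TCP pose, the force and the opening at its end, in the units of the state.
- ctrl.read_state(): the state, without advancing time (a new reading comes with each control period).
- capture(name): name is "scene" or "side" or "wrist"; returns a dict with "image" (384x512x3 uint8, red, green, blue), "z_map" (384x512 float32, m along the optical axis (not along the pixel's ray), 0 where there is no reading), "K" (3x3 intrinsics, pixels), "eye" and "orientation" of the camera in the world. Camera axes: x right, y up, looking along -z (the intrinsics and any distortion apply to the point x, -y, -z); pixel columns grow to the right and rows downward; lengths in m; the calibration is good to about 2 mm. The wrist camera is an equidistant fisheye: a pixel r from the principal point sees the ray r / f radians off the axis. A picture is of the moment at which its call begins.
- ctrl.finish_job(): hands the job in, once; it reports no verdict.
Trained networks look in the newest picture that a camera, given by its name, has taken for a name from the list of things; names that differ only in an ending like _2 or _b are one class to them, and where a whole thing is asked for, a point or a joint stands for the part that bears it (a point fixed in the world has none). Each returns a list of dicts, best first, with "score" (0 to 1); they miss things now and then, are a little off and sometimes report something else, mostly with a low value. They report only what shows in the picture. A call takes as long as a camera call. They do not tell look-alikes from the thing itself.
- recognise(name, camera): "position" ([x, y, z] in m, in world coordinates, good to about 4 mm: the middle of the surface that is visible of it).
The state is a dict: "clock": time; "joints": joint angles; "dq": joint speeds; "joint_torque": joint torques, N m; "tool_pos": TCP position; "tcp_rot": TCP orientation; "wrist_force": force on the tool from outside, world axes, zero at the start; "ft_torque": the same for the moment, N m; "grip_width": finger opening in m.
Only numpy, scipy, OpenCV 4.12 (cv2) and the standard library are available. Lean on these libraries where they do the work, as an engineer would, in place of code of your own. Each camera call takes 0.05 s, during which the arm holds its last target.

## Working session

There is one attempt and no reset: what is moved stays moved. The work goes in short steps, Python scripts to look and compute and a tool call to move; the robot and the scene stay as the last step left them, time stands still between calls to the robot, and variables do not carry over. Pictures are saved under pics/ and viewed, and the job is handed in when it is done.

Besides the shell and the picture viewer there is one more tool, called after "Emit:" by a JSON object that holds its "api" and its "payload". move_arm: Moves the arm, as the interface text tells. Its arguments: {"type":"object","properties":{"moves":{"type":"array","items":{"type":"number"}},"grip_force":{"type":"number"}},"required":["moves"]}

```bash
mkdir -p pics; ls; python3 - <<'E'
from station import ctrl, capture, recognise
import cv2
s=ctrl.read_state()
print({k:(v if not hasattr(v,'round') else v) for k,v in s.items()})
for c in ["scene","side","wrist"]:
    d=capture(c)
    cv2.imwrite(f"pics/{c}0.png",cv2.cvtColor(d["image"],cv2.COLOR_RGB2BGR))
    print(c,d["K"],d["eye"],d["orientation"],d.keys())
    for n in ["hook_mid","hook_bend","hook_tip","hanger_foot","hanger_neck","hanger_eye","mat","bin","tray","slotted","testbar","jar"]:
        try:
            r=recognise(n,c)
            print(n,[(x["score"].__round__(2),[round(float(a),4) for a in x["position"]]) for x in r[:4]])
        except Exception as e: print(n,e)
print(ctrl.read_state()["clock"])
E
```

```text
pics
{'clock': 0.0, 'joints': array([-84.13824643,  24.45027007,   4.23106806,  92.0520784 ,
        -1.95461877,  63.64363293,  -3.84461729]), 'dq': array([ 0.10335554, -0.02170458,  0.07096867,  0.03806017, -0.00949422,
       -0.02607384,  0.09673889]), 'joint_torque': array([-3.50991868e-04, -9.35827732e+01,  3.66643198e+00, -4.54215145e+01,
       -4.89046751e-02,  1.99150911e-02,  1.30537310e-04]), 'tool_pos': array([0.16809223, 0.65327957, 0.20476952]), 'tcp_rot': array([[-9.68455067e-01,  2.49188131e-01, -2.42113553e-04],
       [ 2.49188236e-01,  9.68454243e-01, -1.26561756e-03],
       [-8.09009777e-05, -1.28602559e-03, -9.99999170e-01]]), 'wrist_force': array([-0.09581395, -0.77891575, -0.11903826]), 'ft_torque': array([-0.04509539, -0.05009097,  0.03912899]), 'grip_width': 0.09401773443273882}
scene [[366.35752471   0.         249.65702078]
 [  0.         366.35752471 190.76115228]
 [  0.           0.           1.        ]] [0.97516882 0.22168388 0.69969982] [[-0.42837465 -0.71457771  0.55305863]
 [ 0.90358546 -0.33514303  0.26685664]
 [-0.00533606  0.61405036  0.78924881
[... 1851 characters left out ...]
0.2648, 0.0208])]
tray []
slotted [(0.8, [0.704, 0.2113, 0.0205])]
testbar [(0.52, [0.7103, -0.2537, 0.011])]
jar [(0.87, [0.3322, 0.1988, 0.0346]), (0.41, [0.5642, -0.2804, -0.0002])]
wrist [[297.31863964   0.         256.44870939]
 [  0.         297.31863964 192.30822268]
 [  0.           0.           1.        ]] [0.08916604 0.67381149 0.38403297] [[ 2.49317301e-01 -9.28982857e-01 -2.73553896e-01]
 [ 9.68421847e-01  2.39193512e-01  7.03248938e-02]
 [ 1.01696432e-04 -2.82448782e-01  9.59282375e-01]] dict_keys(['image', 'z_map', 'K', 'eye', 'orientation'])
hook_mid []
hook_bend []
hook_tip []
hanger_foot []
hanger_neck []
hanger_eye []
mat []
bin []
tray []
slotted []
testbar []
jar []
1.95
```

View pictures.

View pics/scene0.png

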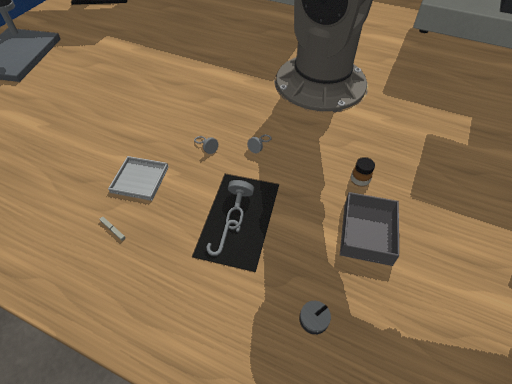

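View pics/side0.png

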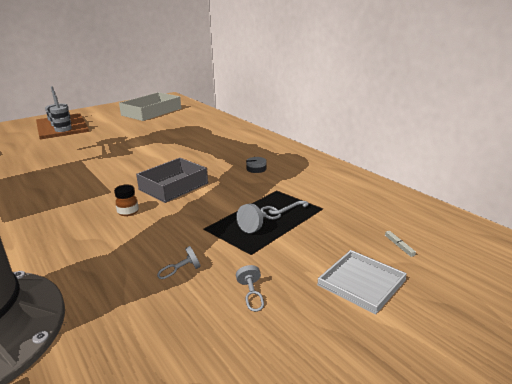

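View pics/wrist0.png

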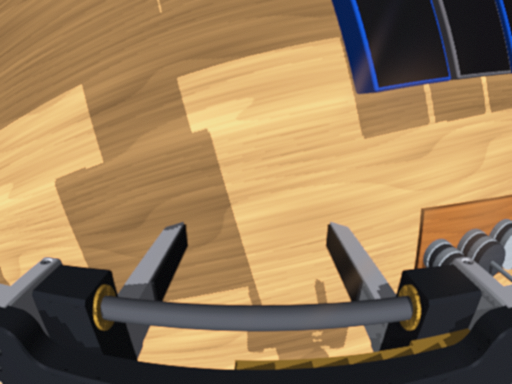

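```bash
cat > h.py <<'E'
import numpy as np, cv2
from station import ctrl, capture, recognise
def pts(d,u,v):
    z=d["z_map"][v,u]; K=d["K"]
    x=(u-K[0,2])/K[0,0]*z; y=(v-K[1,2])/K[1,1]*z
    c=np.stack([x,-y,-z],-1)
    return c@np.array(d["orientation"]).T+np.array(d["eye"])
def cloud(d):
    v,u=np.mgrid[0:384,0:512]
    return pts(d,u,v), d["z_map"]>0
def proj(d,P):
    K=d["K"]; c=(np.atleast_2d(P)-np.array(d["eye"]))@np.array(d["orientation"])
    z=-c[:,2]
    return np.stack([K[0,2]+K[0,0]*c[:,0]/z, K[1,2]-K[1,1]*c[:,1]/z],-1)
def save(d,name,box=None,s=1):
    im=cv2.cvtColor(d["image"],cv2.COLOR_RGB2BGR)
    if box: im=im[box[1]:box[3],box[0]:box[2]]
    im=cv2.resize(im,None,fx=s,fy=s,interpolation=cv2.INTER_CUBIC)
    cv2.imwrite("pics/"+name+".png",im)
E
python3 - <<'E'
from h import *
import pickle
ds={c:capture(c) for c in ["scene","side"]}
pickle.dump(ds,open("d0.pkl","wb"))
a=ds["scene"]; save(a,"s1",(190,130,290,275),4)
b=ds["side"]; save(b,"b1",(150,180,330,315),4)
P,ok=cloud(a)
# mat extents: dark pixels
im=a["image"].astype(int).sum(-1)
m=(im<90)&ok&(P[...,0]>.45)&(P[...,0]<.8)&(abs(P[...,1])<.15)&(abs(P[...,2])<.02)
q=P[m]; r=cv2.minAreaRect((q[:,:2]*1000).astype(np.float32)); print("mat",r,np.median(q[:,2]))
P2,ok2=cloud(b)
im=b["image"].astype(int).sum(-1)
m=(im<90)&ok2&(P2[...,0]>.45)&(P2[...,0]<.8)&(abs(P2[...,1])<.15)&(abs(P2[...,2])<.02)
q=P2[m]; r=cv2.minAreaRect((q[:,:2]*1000).astype(np.float32)); print("mat side",r,np.median(q[:,2]))
E
```

```text
mat ((568.8721923828125, -2.9333724975585938), (236.7446746826172, 136.82545471191406), 10.805100440979004) 0.003653176392896529
mat side ((564.77099609375, -7.459716796875), (239.19334411621094, 139.86932373046875), 10.819910049438477) 0.004450296665868714
```

View pics/s1.png

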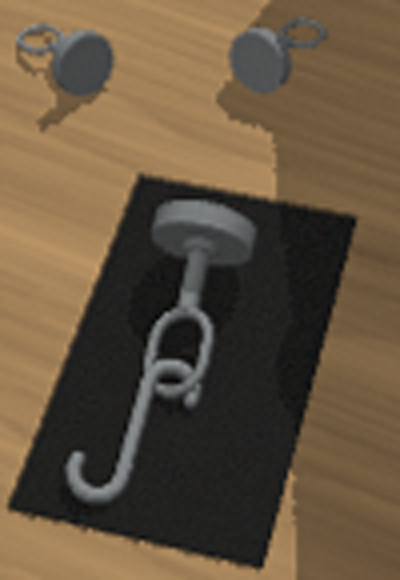

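View pics/b1.png

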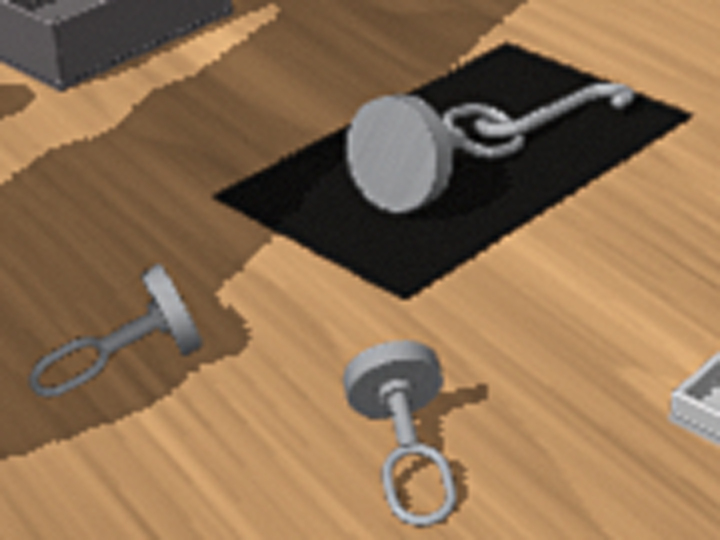

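```bash
cat > fit.py <<'E'
from h import *
from scipy.optimize import least_squares
from scipy.spatial import cKDTree
from scipy.spatial.transform import Rotation as R
def hook_cl(n=60):
    a=np.radians(np.linspace(0,200,n))
    # hooked bend: centre (-30,13): start at shank (-30,0) angle -90 -> going via -x to tip
    b1=np.stack([-30-13*np.sin(a),13-13*np.cos(a),0*a],-1)
    b2=-b1
    s=np.stack([np.linspace(-30,30,n),np.zeros(n),np.zeros(n)],-1)
    return np.vstack([b1[::-1],s,b2])/1000
def eye_cl(n=80):
    # stadium 34 x 48 centre line, straight 14
    t=np.linspace(0,2*np.pi,n)
    x=17*np.cos(t); z=17*np.sin(t)+7*np.sign(np.sin(t))
    return np.stack([x,0*t,80+z],-1)/1000
if __name__=="__main__":
    h=hook_cl(); print(h[0],h[-1])
E
python3 fit.py; python3 - <<'E'
from fit import *
import pickle
ds=pickle.load(open("d0.pkl","rb"))
H=hook_cl()
for c in ds:
    d=ds[c];P,ok=cloud(d); im=d["image"].astype(int).sum(-1)
    # mat frame
    cx,cy=(.5689,-.0029) if c=="scene" else (.5648,-.0075)
    th=np.radians(10.8); 
    X=(P[...,0]-cx)*np.cos(th)+(P[...,1]-cy)*np.sin(th); Y=-(P[...,0]-cx)*np.sin(th)+(P[...,1]-cy)*np.cos(th)
    m=ok&(abs(X)<.11)&(abs(Y)<.06)&(im>180)&(P[...,2]>.0)
    q=np.stack([X[m],Y[m],P[...,2][m]],-1)
    print(c,m.sum(),q.min(0),q.max(0))
    for lo in np.arange(-.11,.11,.01):
        k=(q[:,0]>=lo)&(q[:,0]<lo+.01)
        if k.sum(): print(round(lo,3),k.sum(),np.round(q[k].min(0)[1:],3),np.round(q[k].max(0)[1:],3),np.round(np.median(q[k],0)[1:],3))
E
```

```text
[-0.02555374  0.025216    0.        ] [ 0.02555374 -0.025216   -0.        ]
scene 739 [-0.10898752 -0.04541809  0.00067268] [0.10648916 0.01747955 0.06660576]
-0.11 1 [-0.022  0.005] [-0.022  0.005] [-0.022  0.005]
-0.07 42 [-0.038  0.008] [0.017 0.065] [0.004 0.049]
-0.06 207 [-0.04   0.013] [0.017 0.067] [-0.009  0.048]
-0.05 61 [-0.033  0.032] [0.005 0.064] [-0.012  0.043]
-0.04 22 [-0.015  0.029] [-0.005  0.038] [-0.01   0.032]
-0.03 23 [-0.017  0.002] [-0.002  0.032] [-0.009  0.029]
-0.02 31 [-0.023  0.017] [0.001 0.029] [-0.009  0.025]
-0.01 29 [-0.027  0.003] [0.008 0.03 ] [-0.018  0.019]
-0.0 24 [-0.027  0.004] [0.01  0.026] [-0.022  0.015]
0.01 42 [-0.026  0.003] [0.011 0.025] [-0.004  0.015]
0.02 45 [-0.023  0.005] [0.01  0.022] [0.    0.016]
0.03 50 [-0.022  0.004] [0.009 0.019] [-0.008  0.012]
0.04 15 [-0.022  0.011] [-0.014  0.018] [-0.018  0.015]
0.05 17 [-0.021  0.001] [-0.014  0.017] [-0.017  0.014]
0.06 15 [-0.021  0.01 ] [-0.014  0.017] [-0.017  0.013]
0.07 16 [-0.02   0.004] [-0.014  0.016] [-0.016  0.013]
0.08 25 [-0.044  0.003] [-0.013  0.02 ] [-0.018  0.012]
0.0
[... 534 characters left out ...]
19  0.017] [-0.008  0.031] [-0.012  0.025]
-0.01 24 [-0.024  0.016] [0.01  0.028] [-0.017  0.02 ]
-0.0 16 [-0.025  0.01 ] [0.012 0.028] [-0.007  0.02 ]
0.01 32 [-0.024  0.006] [0.012 0.025] [-0.004  0.014]
0.02 49 [-0.024  0.005] [0.04  0.022] [-0.011  0.016]
0.03 21 [-0.02   0.009] [0.007 0.018] [-0.002  0.014]
0.04 10 [-0.02   0.012] [-0.015  0.019] [-0.018  0.017]
0.05 13 [-0.019  0.004] [0.017 0.016] [-0.017  0.014]
0.06 11 [-0.02   0.003] [0.003 0.016] [-0.017  0.014]
0.07 12 [-0.018  0.005] [-0.     0.015] [-0.016  0.013]
0.08 17 [-0.041  0.006] [-0.002  0.018] [-0.017  0.013]
0.09 24 [-0.042  0.007] [-0.013  0.018] [-0.02   0.013]
0.1 17 [-0.039  0.005] [-0.004  0.016] [-0.023  0.012]
```

```bash
cat > fh.py <<'E'
from fit import *
def hookpts(d,box,thr=180):
    P,ok=cloud(d); im=d["image"].astype(int).sum(-1)
    m=ok&(im>thr)
    for i,(a,b) in enumerate(box): m&=(P[...,i]>a)&(P[...,i]<b)
    return P[m]
def fith(q,p0,rv0,prior=None):
    H=hook_cl()
    def res(v):
        M=R.from_rotvec(v[3:]).apply(H)+v[:3]
        dd,_=cKDTree(M).query(q)
        return (dd-.004)
    r=least_squares(res,np.r_[p0,rv0],loss="soft_l1",f_scale=.002,x_scale=np.r_[[.005]*3,[.1]*3],diff_step=1e-3)
    return r.x,np.sqrt(np.median(r.fun**2))
E
python3 - <<'E'
from fh import *
import pickle
ds=pickle.load(open("d0.pkl","rb"))
th=np.radians(10.8)
for c in ds:
    d=ds[c]; cx,cy=(.5689,-.0029) if c=="scene" else (.5648,-.0075)
    P,ok=cloud(d); im=d["image"].astype(int).sum(-1)
    X=(P[...,0]-cx)*np.cos(th)+(P[...,1]-cy)*np.sin(th); Y=-(P[...,0]-cx)*np.sin(th)+(P[...,1]-cy)*np.cos(th)
    m=ok&(im>180)&(X>.038)&(X<.115)&(Y>-.055)&(Y<.0)&(P[...,2]>.004)
    q=P[m]
    p0=[cx+.059+.003,cy+.011-.017,.011]
    for roll in (13,):
        x,e=fith(q,p0,(R.from_euler('z',12,degrees=True)*R.from_euler('x',-roll,degrees=True)).as_rotvec())
        M=R.from_rotvec(x[3:]).as_matrix(); print(c,len(q),np.round(x[:3],4),e); print(np.round(M,3)); print("yaw",np.degrees(np.arctan2(M[1,0],M[0,0])),"pitch z of x",np.degrees(np.arcsin(M[2,0])))
        print("mat-frame mid",(x[0]-cx)*np.cos(th)+(x[1]-cy)*np.sin(th),-(x[0]-cx)*np.sin(th)+(x[1]-cy)*np.cos(th))
E
```

```text
scene 164 [ 0.6304 -0.0096  0.0107] 0.000621953005099785
[[ 0.968 -0.247  0.038]
 [ 0.231  0.941  0.248]
 [-0.097 -0.231  0.968]]
yaw 13.392674948573735 pitch z of x -5.579151198600163
mat-frame mid 0.05920417118467333 -0.018085370121952344
side 100 [ 0.6258 -0.0106  0.0122] 0.0008066056646654935
[[ 0.966 -0.254  0.038]
 [ 0.238  0.943  0.234]
 [-0.096 -0.217  0.971]]
yaw 13.858368043764191 pitch z of x -5.489654753784979
mat-frame mid 0.059333340131176304 -0.01448502733891706
```

Emit:
{"api": "move_arm", "payload": {"moves": [60,0,0,0,-0.078,60,0,0,0,-0.078,60,0,0,0,-0.077,60,0,0,0,-0.077,60,-0.12,-0.3,0,0,60,-0.12,-0.3,0,0,60,-0.12,-0.3,0,0,60,-0.12,-0.3,0,0,60,-0.12,-0.3,0,0,60,-0.12,-0.3,0,0], "grip_force": 15}}

```text
clock: 2.88
tool_pos: [0.2808, 0.494, 0.2056]
tcp_rot: [[-0.972, -0.233, 0.0], [-0.233, 0.972, 0.0], [-0.0, 0.0, -1.0]]
wrist_force: [1.3, 0.2, 0.2]
grip_width: 0.072
```

Emit:
{"api": "move_arm", "payload": {"moves": [60,-0.12,-0.3,0,0,60,-0.12,-0.3,0,0,60,-0.12,-0.3,0,0,60,-0.12,-0.3,0,0,60,-0.12,-0.3,0,0,60,-0.12,-0.3,0,0,60,-0.12,-0.3,0,0,60,-0.12,-0.3,0,0,60,-0.12,-0.3,0,0,60,-0.12,-0.3,0,0]}}

```text
clock: 3.72
tool_pos: [0.4675, 0.2302, 0.2058]
tcp_rot: [[-0.972, -0.233, 0.0], [-0.233, 0.972, 0.0], [-0.0, 0.0, -1.0]]
wrist_force: [0.4, 0.8, -0.3]
grip_width: 0.0721
```

```bash
cat > go.py <<'E'
import sys
from h import *
# usage: go.py x y z [yangle]  -> total shift in tool units from the measured pose
s=ctrl.read_state(); Rm=np.array(s["tcp_rot"]); p=np.array(s["tool_pos"])
print("t",s["clock"],"p",np.round(p,4),"yang",np.degrees(np.arctan2(Rm[1,1],Rm[0,1])).round(2),"w",s["grip_width"],"F",np.round(s["wrist_force"],1),"j",np.round(s["joints"],0))
if len(sys.argv)>3:
    t=np.array([float(a) for a in sys.argv[1:4]]); print("shift",np.round((t-p)@Rm*10,3))
if len(sys.argv)>4:
    d=float(sys.argv[4])-np.degrees(np.arctan2(Rm[1,1],Rm[0,1])); d=(d+180)%360-180; print("yaw units",-d/90)
E
python3 go.py 0.636 -0.008 0.1 103.5
```

```text
t 3.7167 p [0.4675 0.2302 0.2058] yang 103.47 w 0.07212939100704875 F [ 0.4  0.8 -0.3] j [-45.  10.  13. 112.  -3.  58.  73.]
shift [-1.084 -2.71   1.057]
yaw units -0.0003318140576058997
```

Emit:
{"api": "move_arm", "payload": {"moves": [60,-0.12,-0.3,0,0,60,-0.12,-0.3,0,0,60,-0.12,-0.3,0,0,60,-0.12,-0.3,0.1,0,60,-0.12,-0.3,0.2,0,60,-0.12,-0.3,0.2,0,60,-0.12,-0.3,0.2,0,60,-0.08,-0.2,0.2,0,60,-0.03,-0.07,0.1,0,60,0,0,0,0]}}

```text
clock: 4.55
tool_pos: [0.6137, 0.0213, 0.1032]
tcp_rot: [[-0.973, -0.23, -0.003], [-0.23, 0.973, -0.001], [0.003, -0.001, -1.0]]
wrist_force: [-0.5, -0.3, -0.2]
grip_width: 0.072
```

```bash
python3 go.py 0.636 -0.008 0.006 103.5; python3 - <<'E'
from h import *
d=capture("wrist"); save(d,"w1")
d=capture("scene"); save(d,"s2",(190,130,320,275),4)
E
```

```text
t 4.55 p [0.6137 0.0213 0.1032] yang 103.32 w 0.07196294369676755 F [-0.5 -0.3 -0.2] j [-22.  26.  19. 106. -10.  50. 105.]
shift [-0.153 -0.336  0.972]
yaw units -0.0019767499691858525
```

View pics/w1.png

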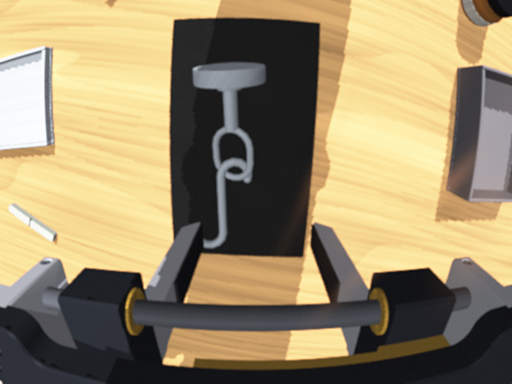

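Emit:
{"api": "move_arm", "payload": {"moves": [60,-0.08,-0.17,0.1,0,60,-0.07,-0.16,0.2,0,60,0,0,0.1,0,60,0,0,0,0,60,0,0,0,0]}}

```text
clock: 5.07
tool_pos: [0.6362, -0.0036, 0.0662]
tcp_rot: [[-0.972, -0.234, -0.0], [-0.234, 0.972, 0.001], [0.0, 0.001, -1.0]]
wrist_force: [-0.6, 0.5, 0.4]
grip_width: 0.0718
```

```bash
python3 go.py 0.636 -0.008 0.006 103.5; cat >> h.py <<'E'
def wcloud(d):
    v,u=np.mgrid[0:384,0:512].astype(float); K=d["K"]
    a=(u-K[0,2])/K[0,0]; b=(v-K[1,2])/K[1,1]; r=np.hypot(a,b)+1e-9
    s=np.tan(np.minimum(r,1.4))/r; z=d["z_map"]
    c=np.stack([a*s*z,-b*s*z,-z],-1)
    return c@np.array(d["orientation"]).T+np.array(d["eye"]), z>0
E
python3 - <<'E'
from fh import *
d=capture("wrist"); save(d,"w2")
P,ok=wcloud(d); im=d["image"].astype(int).sum(-1)
m=ok&(im<90)&(abs(P[...,2])<.02)&(P[...,0]>.4)&(P[...,0]<.7)&(abs(P[...,1])<.15)
print("mat z",np.median(P[m][:,2]),P[m].min(0),P[m].max(0))
m=ok&(im>200)&(P[...,0]>.605)&(P[...,0]<.69)&(P[...,1]>-.05)&(P[...,1]<.01)&(P[...,2]>.005)&(P[...,2]<.03)
q=P[m]; print(len(q))
x,e=fith(q,[.628,-.01,.011],(R.from_euler('z',13,degrees=True)*R.from_euler('x',-13,degrees=True)).as_rotvec())
M=R.from_rotvec(x[3:]).as_matrix(); print(np.round(x[:3],4),e,np.round(M,3)); print("yaw",np.degrees(np.arctan2(M[1,0],M[0,0])))
E
```

```text
t 5.0667 p [ 0.6362 -0.0036  0.0662] yang 103.55 w 0.07176667224365292 F [-0.6  0.5  0.4] j [-19.  30.  18. 104. -12.  47. 109.]
shift [ 0.012 -0.042  0.602]
yaw units 0.0005712137089021654
mat z 0.002338252136961233 [ 0.44030275 -0.05852409 -0.00045379] [0.69601994 0.06077991 0.00566816]
1035
[ 0.6326 -0.0099  0.0094] 0.000542624462374111 [[ 0.974 -0.226 -0.005]
 [ 0.203  0.864  0.46 ]
 [-0.1   -0.449  0.888]]
yaw 11.76678514129435
```

View pics/w2.png

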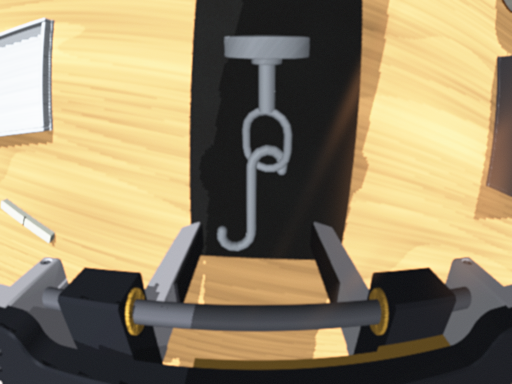

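Emit:
{"api": "move_arm", "payload": {"moves": [60,-0.01,-0.04,0.15,0,60,0,0,0.15,0,60,0,0,0.15,0,60,0,0,0.1,0,60,0,0,0.04,0,60,0,0,0,0]}}

```text
clock: 5.62
tool_pos: [0.638, -0.0087, 0.0059]
tcp_rot: [[-0.972, -0.233, -0.001], [-0.233, 0.972, -0.0], [0.001, 0.0, -1.0]]
wrist_force: [-1.0, -0.7, 1.1]
grip_width: 0.0722
```

```bash
python3 go.py 0.638 -0.008 0.006 103.5; python3 - <<'E'
from h import *
d=capture("scene"); save(d,"s3",(190,150,290,275),5)
d=capture("side"); save(d,"b3",(200,150,350,275),5)
E
```

```text
t 5.6167 p [ 0.638  -0.0087  0.0059] yang 103.49 w 0.07219359933623216 F [-1.  -0.7  1.1] j [-17.  35.  16. 106. -14.  41. 110.]
shift [-0.001  0.007 -0.001]
yaw units -6.977542229801909e-05
```

View pics/s3.png

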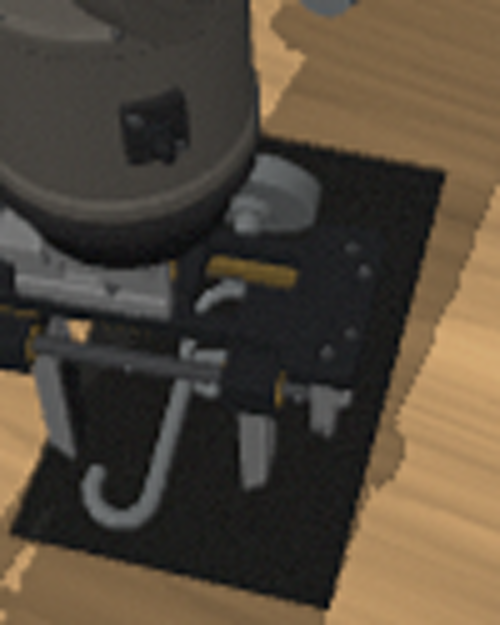

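View pics/b3.png

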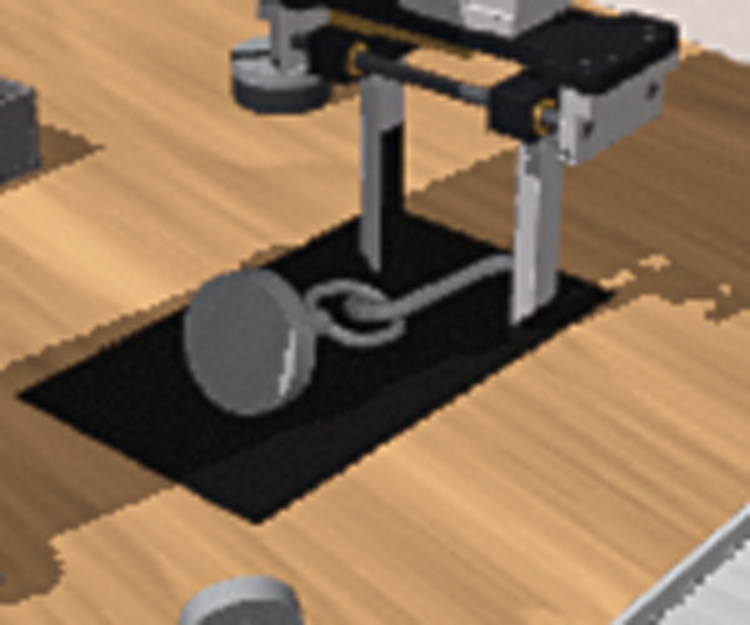

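Emit:
{"api": "move_arm", "payload": {"moves": [60,0.03,0,0,0,120,0,0,0,0,180,0,0,0,0,255,0,0,0,0,255,0,0,0,0,255,0,0,0,0,255,0,0,0,0,255,0,0,0,0], "grip_force": 20}}

```text
clock: 6.38
tool_pos: [0.6356, -0.0097, 0.0065]
tcp_rot: [[-0.972, -0.233, -0.0], [-0.233, 0.972, -0.0], [0.0, -0.0, -1.0]]
wrist_force: [-0.2, -0.5, -0.0]
grip_width: 0.0288
```

```bash
python3 go.py 0.638 -0.008 0.006 103.5; python3 - <<'E'
from h import *
d=capture("scene"); save(d,"s4",(190,150,290,275),5)
d=capture("side"); save(d,"b4",(200,150,350,275),5)
E
```

```text
t 6.3833 p [ 0.6356 -0.0097  0.0065] yang 103.47 w 0.028812702339369993 F [-0.2 -0.5 -0. ] j [-17.  35.  16. 106. -14.  41. 111.]
shift [-0.028  0.011  0.005]
yaw units -0.0003380338234181737
```

View pics/s4.png

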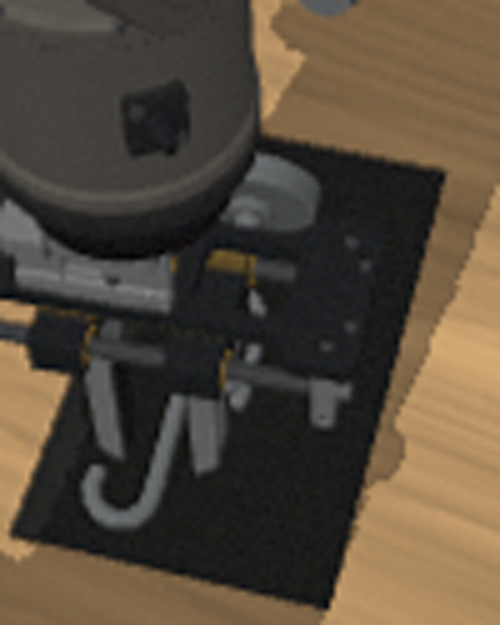

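View pics/b4.png

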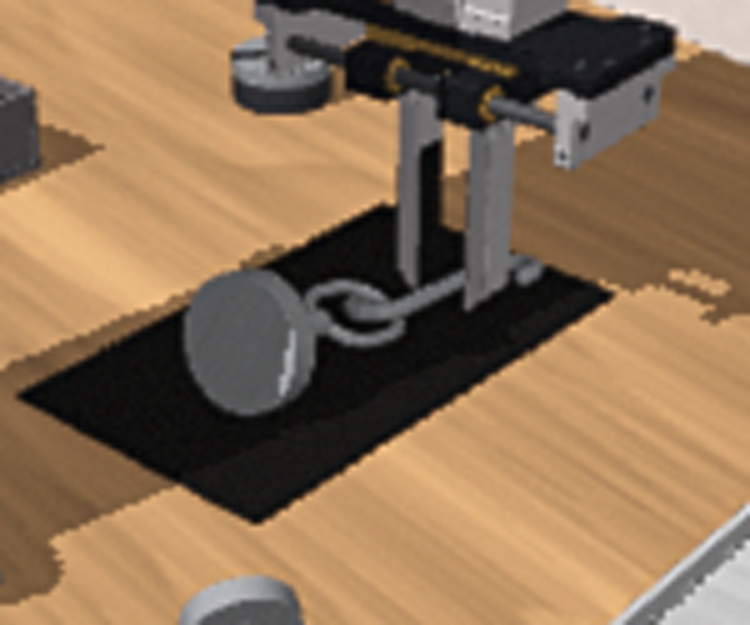

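Emit:
{"api": "move_arm", "payload": {"moves": [255,0,0,0,0,255,0,0,0,0,255,0,0,0,0,255,0,0,0,0,255,0,0,0,0,255,0,0,0,0]}}

```text
clock: 6.98
tool_pos: [0.6355, -0.0097, 0.0064]
tcp_rot: [[-0.972, -0.233, -0.0], [-0.233, 0.972, -0.0], [0.0, 0.0, -1.0]]
wrist_force: [-0.1, 0.7, -0.5]
grip_width: 0.0072
```

Emit:
{"api": "move_arm", "payload": {"moves": [255,0,0,-0.04,0,255,0,0,-0.06,0,255,0,0,-0.06,0,255,0,0,-0.06,0,255,0,0,-0.06,0,255,0,0,-0.06,0,255,0,0,-0.06,0,255,0,0,0,0]}}

```text
clock: 7.65
tool_pos: [0.6362, -0.0098, 0.0479]
tcp_rot: [[-0.973, -0.233, 0.002], [-0.233, 0.973, 0.0], [-0.002, -0.0, -1.0]]
wrist_force: [-0.3, -0.0, -1.4]
grip_width: 0.0075
```

```bash
python3 go.py 0.638 -0.008 0.006 103.5; python3 - <<'E'
from h import *
d=capture("scene"); save(d,"s5",(190,130,290,255),4)
d=capture("side"); save(d,"b5",(200,130,350,275),5)
E
```

```text
t 7.65 p [ 0.6362 -0.0098  0.0479] yang 103.46 w 0.007485483658100203 F [-0.3 -0.  -1.4] j [-18.  32.  17. 105. -13.  45. 110.]
shift [-0.021  0.013  0.419]
yaw units -0.00041816269223665534
```

View pics/s5.png

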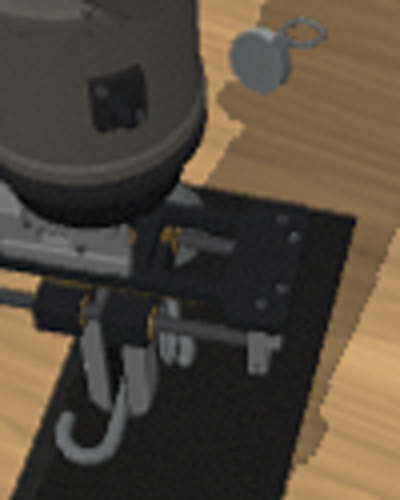

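View pics/b5.png

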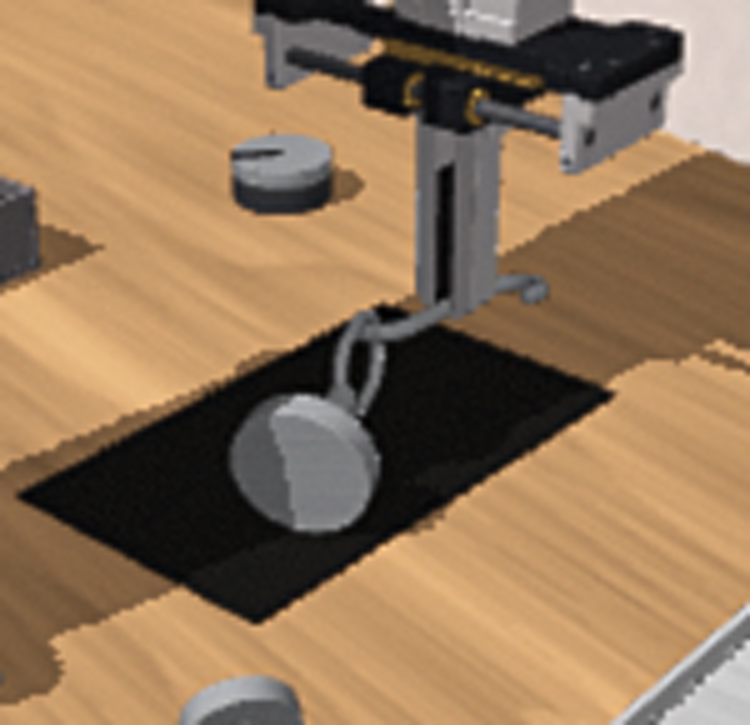

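Emit:
{"api": "move_arm", "payload": {"moves": [255,0.03,0,-0.05,0,255,0.03,0,-0.05,0,255,0.03,0,-0.05,0,255,0.03,0,-0.05,0,255,0.03,0,-0.05,0,255,0,0,0,0], "grip_force": 10}}

```text
clock: 8.25
tool_pos: [0.6209, -0.0135, 0.0727]
tcp_rot: [[-0.973, -0.233, 0.001], [-0.233, 0.973, 0.0], [-0.001, -0.0, -1.0]]
wrist_force: [-0.7, -0.1, -1.2]
grip_width: 0.0075
```

```bash
python3 go.py 0.638 -0.008 0.006 103.5; python3 - <<'E'
from h import *
d=capture("scene"); save(d,"s6",(190,130,290,255),4)
d=capture("side"); save(d,"b6",(200,130,350,275),5)
E
```

```text
t 8.25 p [ 0.6209 -0.0135  0.0727] yang 103.45 w 0.007525989906551862 F [-0.7 -0.1 -1.2] j [-19.  29.  18. 106. -12.  47. 109.]
shift [-0.178  0.014  0.667]
yaw units -0.0005979919770431429
```

View pics/s6.png

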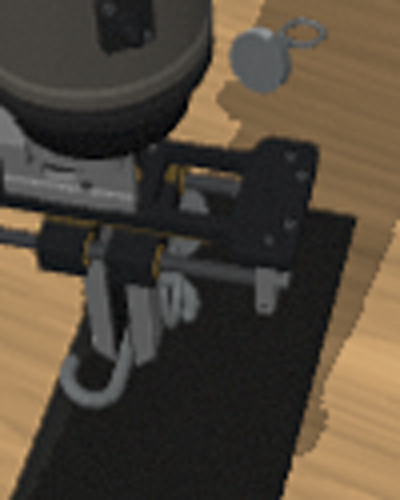

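View pics/b6.png

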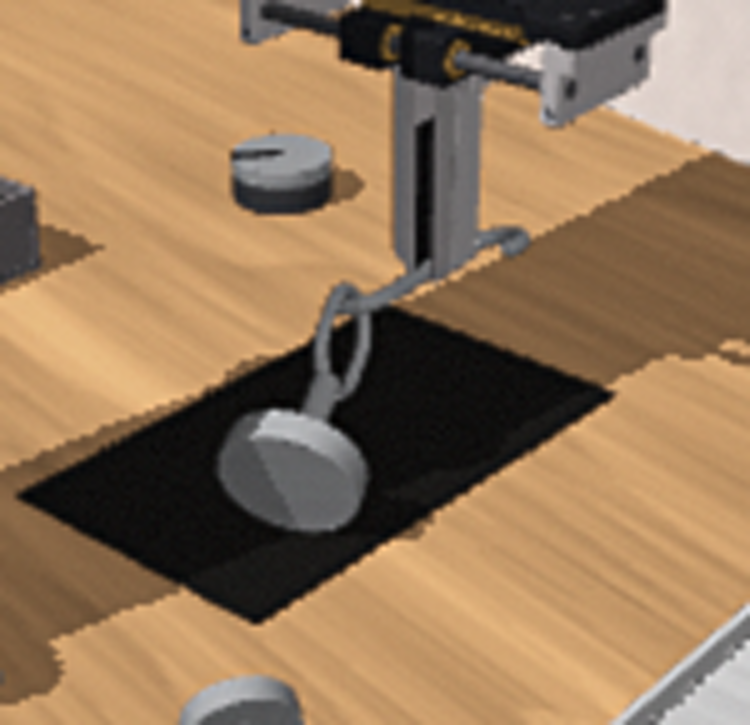

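Emit:
{"api": "move_arm", "payload": {"moves": [255,0.03,0,-0.06,0,255,0.03,0,-0.06,0,255,0.03,0,-0.06,0,255,0.02,0,-0.06,0,255,0.02,0,-0.06,0,255,0,0,0,0]}}

```text
clock: 8.85
tool_pos: [0.6086, -0.0164, 0.103]
tcp_rot: [[-0.973, -0.233, 0.002], [-0.233, 0.973, 0.0], [-0.002, -0.0, -1.0]]
wrist_force: [0.9, -0.1, -0.6]
grip_width: 0.0074
```

```bash
python3 go.py 0.638 -0.008 0.006 103.5; python3 - <<'E'
from h import *
d=capture("scene"); save(d,"s7",(190,110,290,235),4)
d=capture("side"); save(d,"b7",(200,110,350,255),5)
E
```

```text
t 8.85 p [ 0.6086 -0.0164  0.103 ] yang 103.45 w 0.00743896971202002 F [ 0.9 -0.1 -0.6] j [-19.  25.  19. 107. -11.  49. 108.]
shift [-0.304  0.014  0.971]
yaw units -0.0005138958027117724
```

View pics/s7.png

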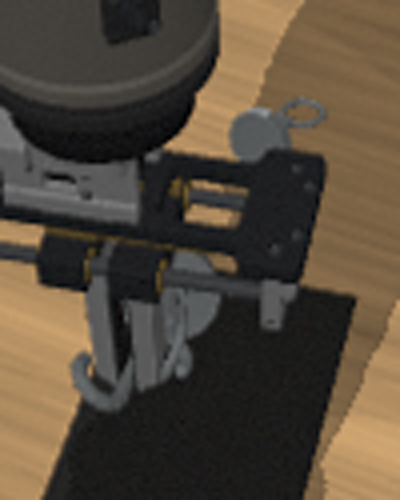

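View pics/b7.png

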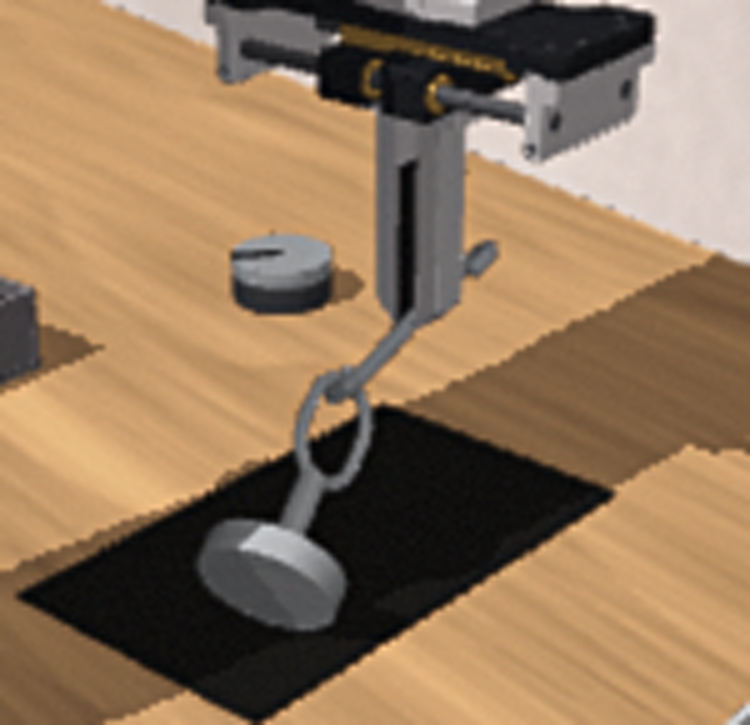

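Emit:
{"api": "move_arm", "payload": {"moves": [255,0.02,0,-0.06,0,255,0.02,0,-0.06,0,255,0.02,0,-0.06,0,255,0.02,0,-0.06,0,255,0.02,0,-0.06,0,255,0,0,-0.03,0,255,0,0,0,0], "grip_force": 50}}

```text
clock: 9.53
tool_pos: [0.5992, -0.0183, 0.1355]
tcp_rot: [[-0.972, -0.233, 0.002], [-0.233, 0.972, 0.0], [-0.002, 0.0, -1.0]]
wrist_force: [2.1, 1.1, -4.2]
grip_width: 0.006
```

```bash
python3 go.py 0.638 -0.008 0.006 103.5; python3 - <<'E'
from h import *
d=capture("scene"); save(d,"s8",(190,100,290,225),4)
d=capture("side"); save(d,"b8",(200,100,350,245),5)
E
```

```text
t 9.5333 p [ 0.5992 -0.0183  0.1355] yang 103.47 w 0.00599947235088618 F [ 2.1  1.1 -4.2] j [-20.  22.  20. 107.  -9.  52. 108.]
shift [-0.399  0.01   1.296]
yaw units -0.0002798116996826947
```

View pics/s8.png

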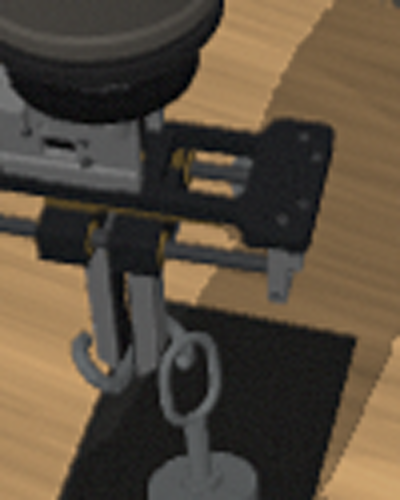

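View pics/b8.png

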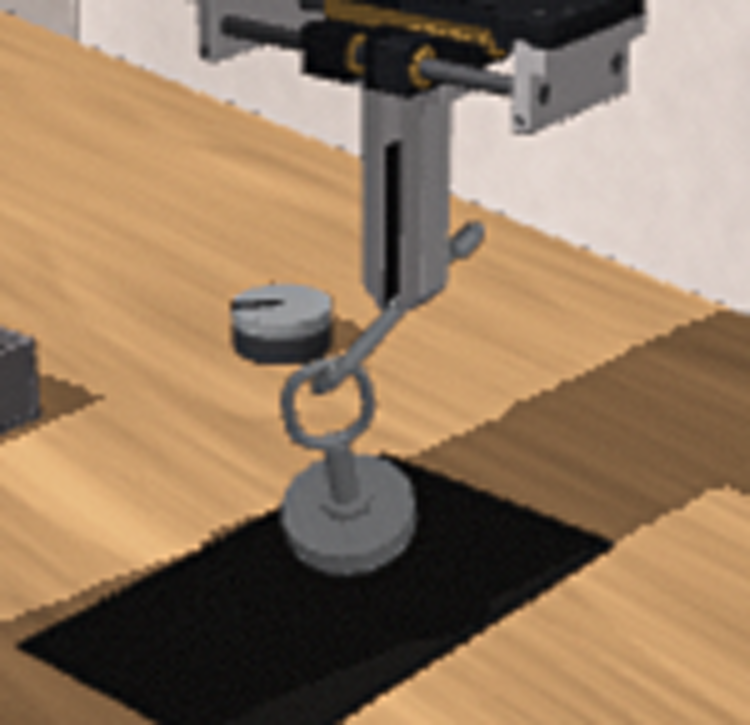

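Emit:
{"api": "move_arm", "payload": {"moves": [255,0,0,-0.05,0,255,0,0,-0.05,0,255,0,0,-0.05,0,255,0,0,0,0,255,0,0,0,0,255,0,0,0,0,255,0,0,0,0,255,0,0,0,0,255,0,0,0,0,255,0,0,0,0]}}

```text
clock: 10.47
tool_pos: [0.5983, -0.0187, 0.1493]
tcp_rot: [[-0.972, -0.233, -0.001], [-0.233, 0.972, -0.0], [0.001, -0.0, -1.0]]
wrist_force: [0.0, -1.5, -4.8]
grip_width: 0.0064
```

Emit:
{"api": "move_arm", "payload": {"moves": [255,0,0,0,0,255,0,0,0,0,255,0,0,0,0,255,0,0,0,0,255,0,0,0,0,255,0,0,0,0,255,0,0,0,0,255,0,0,0,0,255,0,0,0,0,255,0,0,0,0]}}

```text
clock: 11.3
tool_pos: [0.5986, -0.0186, 0.1495]
tcp_rot: [[-0.973, -0.233, -0.0], [-0.233, 0.973, -0.0], [0.0, -0.0, -1.0]]
wrist_force: [-0.0, 1.0, -4.6]
grip_width: 0.0064
```

```bash
python3 go.py 0.638 -0.008 0.006 103.5; python3 - <<'E'
from h import *
d=capture("scene"); save(d,"s9",(190,100,290,225),4)
d=capture("side"); save(d,"b9",(200,100,350,245),5)
E
```

```text
t 11.3 p [ 0.5986 -0.0186  0.1495] yang 103.47 w 0.006373408204529308 F [-0.   1.  -4.6] j [-20.  21.  20. 106.  -9.  54. 107.]
shift [-0.408  0.011  1.435]
yaw units -0.00037313763536638413
```

View pics/s9.png

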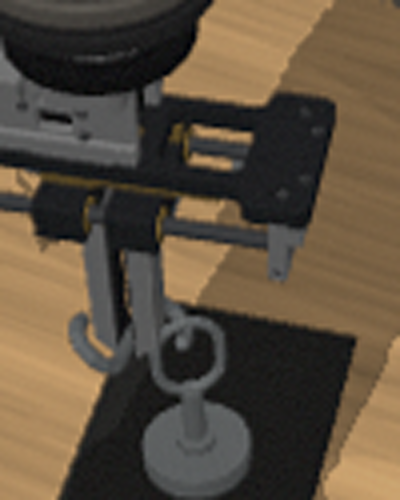

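View pics/b9.png

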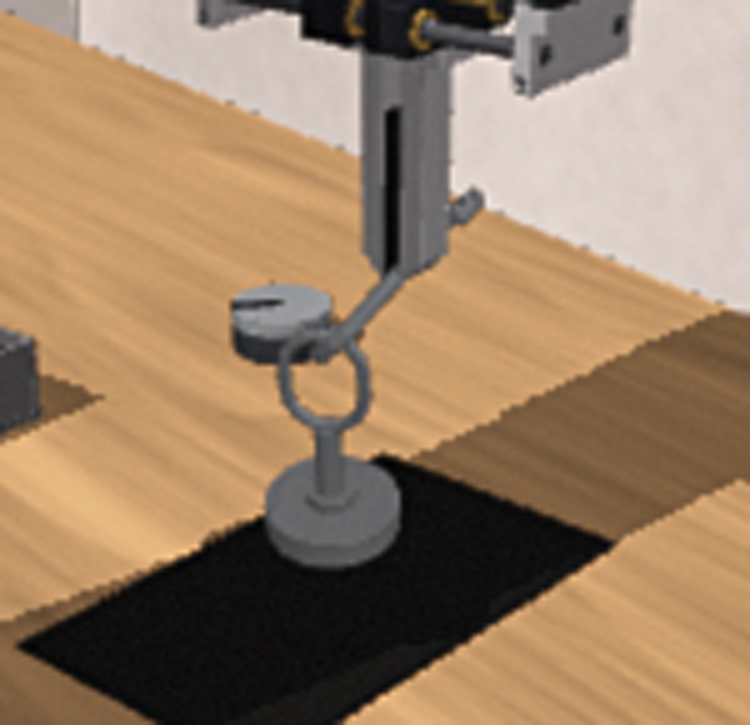

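```bash
cat > joint.py <<'E'
from fh import *
H=hook_cl(100); HT=cKDTree(H); E=eye_cl(200)
# proper stadium eye centre line
def stad(n=60):
    a=np.linspace(0,np.pi,n); x=17*np.cos(a); z=17*np.sin(a)
    top=np.stack([x,0*x,87+z],-1); bot=np.stack([-x,0*x,73-z],-1)
    s=np.linspace(73,87,20); r=np.stack([0*s+17,0*s,s],-1); l=np.stack([0*s-17,0*s,s],-1)
    return np.vstack([top,bot,r,l])/1000
ET=cKDTree(stad())
def cyl(p,r,z0,z1):
    rr=np.hypot(p[:,0],p[:,1])-r; zz=np.maximum(z0-p[:,2],p[:,2]-z1)
    return np.minimum(np.maximum(rr,zz),0)+np.hypot(np.maximum(rr,0),np.maximum(zz,0))
def sdf_hanger(q):
    return np.minimum.reduce([cyl(q,.03,0,.014),cyl(q,.011,.014,.02),cyl(q,.006,.02,.056),ET.query(q)[0]-.003])
def sdf_hook(q): return HT.query(q)[0]-.004
def inv(v,P): return R.from_rotvec(v[3:]).inv().apply(P-v[:3])
def fit_hanger(P,v0,free=None,**k):
    f=lambda v: sdf_hanger(inv(v,P))
    r=least_squares(f,v0,loss="soft_l1",f_scale=.002,diff_step=1e-4,x_scale=np.r_[[.005]*3,[.1]*3]); return r.x,np.median(abs(r.fun))
def fit_both(P,vh,vk):
    f=lambda v: np.minimum(sdf_hanger(inv(v[:6],P)),sdf_hook(inv(v[6:],P)))
    r=least_squares(f,np.r_[vh,vk],loss="soft_l1",f_scale=.002,diff_step=1e-4,x_scale=np.r_[[.005]*3,[.1]*3,[.005]*3,[.1]*3]); return r.x[:6],r.x[6:],np.median(abs(r.fun)),r.cost
def grab(d,box,lo=150,sat=40):
    P,ok=cloud(d); im=d["image"].astype(int)
    m=ok&(im.sum(-1)>lo)&((im.max(-1)-im.min(-1))<sat)
    for i,(a,b) in enumerate(box): m&=(P[...,i]>a)&(P[...,i]<b)
    return P[m],m
def rep(n,v):
    M=R.from_rotvec(v[3:]).as_matrix(); print(n,"p",np.round(v[:3],4),"axes\n",np.round(M,2))
E
python3 - <<'E'
from joint import *
import pickle
out={}
for c in ("scene","side"):
    d=capture(c); out[c]=d
pickle.dump(out,open("d9.pkl","wb"))
tx,ty,tz=ctrl.read_state()["tool_pos"]
for c in out:
    d=out[c]
    P,m=grab(d,((.5,.64),(-.09,.06),(.012,.148)))
    # drop finger region (near tcp, z>0.147)
    best=None
    for yaw in range(0,180,30):
        vh=np.r_[.563,-.03,.03,R.from_euler('z',yaw,degrees=True).as_rotvec()]
        vk=np.r_[.595,-.019,.152,(R.from_euler('z',13.5,degrees=True)*R.from_euler('y',-40,degrees=True)*R.from_euler('x',-13,degrees=True)).as_rotvec()]
        a,b,e,cst=fit_both(P,vh,vk)
        if best is None or cst<best[3]: best=(a,b,e,cst,yaw)
    print(c,len(P),best[2:]); rep("hanger",best[0]); rep("hook",best[1])
E
```

```text
scene 730 (np.float64(0.0005776700281914804), np.float64(0.00044462528407069436), 60)
hanger p [0.5845 0.0118 0.0293] axes
 [[-0.62 -0.75 -0.22]
 [ 0.78 -0.59 -0.2 ]
 [ 0.03 -0.3   0.95]]
hook p [ 0.617  -0.001   0.1392] axes
 [[ 0.82 -0.54 -0.19]
 [ 0.57  0.82  0.1 ]
 [ 0.1  -0.19  0.98]]
side 723 (np.float64(0.0006732852988991581), np.float64(0.000359777687358409), 90)
hanger p [0.5828 0.0101 0.0296] axes
 [[-0.64 -0.74 -0.2 ]
 [ 0.77 -0.61 -0.18]
 [ 0.01 -0.27  0.96]]
hook p [ 0.5855 -0.0279  0.1563] axes
 [[ 0.79  0.35 -0.5 ]
 [-0.05  0.85  0.52]
 [ 0.61 -0.39  0.69]]
```

Emit:
{"api": "move_arm", "payload": {"moves": [255,0,0,0,0,255,0,0,0,0,255,0,0,0,0,255,0,0,0,0,255,0,0,0,0,255,0,0,0,0,255,0,0,0,0,255,0,0,0,0,255,0,0,0,0,255,0,0,0,0]}}

```text
clock: 12.33
tool_pos: [0.5985, -0.0187, 0.1494]
tcp_rot: [[-0.973, -0.233, -0.0], [-0.233, 0.973, -0.0], [0.0, -0.0, -1.0]]
wrist_force: [-0.6, -1.1, -4.0]
grip_width: 0.0065
```

```bash
python3 - <<'E'
from joint import *
v0=np.r_[.5840,.011,.0293,R.from_matrix([[-.63,-.745,-.21],[.775,-.6,-.19],[.02,-.28,.955]]).as_rotvec()]
L=[]
for i in range(7):
    L.append((ctrl.read_state()["clock"],capture("side")))
for t,d in L:
    P,m=grab(d,((.5,.64),(-.09,.09),(.012,.118)))
    a,e=fit_hanger(P,v0); M=R.from_rotvec(a[3:]).as_matrix()
    print(round(t,2),len(P),np.round(a[:3],4),"z",np.round(M[:,2],2),"x",np.round(M[:,0],2),"e",round(e,5))
E
```

```text
12.33 521 [ 0.5444 -0.0275  0.0294] z [0.17 0.18 0.97] x [-0.62  0.78 -0.04] e 0.00055
12.38 542 [ 0.5474 -0.0239  0.0284] z [0.13 0.13 0.98] x [-0.7   0.71 -0.01] e 0.0006
12.43 582 [ 0.5536 -0.0167  0.0265] z [0.07 0.07 0.99] x [-0.63  0.78 -0.01] e 0.00055
12.48 590 [ 0.5626 -0.007   0.0258] z [-0.01 -0.03  1.  ] x [-0.66  0.75  0.01] e 0.0006
12.53 611 [0.5712 0.002  0.0266] z [-0.09 -0.11  0.99] x [-0.62  0.78  0.03] e 0.00064
12.58 614 [0.5772 0.0078 0.0284] z [-0.15 -0.16  0.97] x [-0.63  0.77  0.03] e 0.00063
12.63 606 [0.5793 0.0096 0.0289] z [-0.17 -0.18  0.97] x [-0.63  0.78  0.03] e 0.00065
```

Emit:
{"api": "move_arm", "payload": {"moves": [255,0,0,0.06,0,255,0,0,0.06,0,255,0,0,0.03,0,255,0,0,0.01,0,255,0,0,0.01,0,255,0,0,0.01,0,255,0,0,0.01,0,255,0,0,0.01,0,255,0,0,0,0,255,0,0,0,0]}}

```text
clock: 13.52
tool_pos: [0.5988, -0.0184, 0.1296]
tcp_rot: [[-0.972, -0.233, 0.0], [-0.233, 0.972, 0.0], [-0.0, 0.0, -1.0]]
wrist_force: [-0.2, 0.3, -2.5]
grip_width: 0.0065
```

Emit:
{"api": "move_arm", "payload": {"moves": [255,0,0,0.005,0,255,0,0,0.005,0,255,0,0,0.005,0,255,0,0,0.005,0,255,0,0,0.005,0,255,0,0,0.005,0,255,0,0,0.005,0,255,0,0,0.005,0,255,0,0,0,0,255,0,0,0,0]}}

```text
clock: 14.35
tool_pos: [0.5985, -0.0186, 0.1254]
tcp_rot: [[-0.972, -0.233, -0.0], [-0.233, 0.972, -0.0], [0.0, -0.0, -1.0]]
wrist_force: [1.1, 0.6, -1.9]
grip_width: 0.0061
```

```bash
cat > look.py <<'E'
from joint import *
import sys,pickle
n=sys.argv[1]
v0=np.r_[.5615,-.008,.0033,R.from_matrix([[-.63,-.775,0],[.775,-.63,0],[0,0,1]]).as_rotvec()]
out={}
for c in ("side","scene","side"):
    t=ctrl.read_state()["clock"]; d=capture(c); out[c]=d
    P,m=grab(d,((.48,.66),(-.1,.09),(.0055,.095)))
    a,e=fit_hanger(P,v0); M=R.from_rotvec(a[3:]).as_matrix()
    print(c,round(t,2),len(P),np.round(a[:3],4),"z",np.round(M[:,2],2),"x az",np.degrees(np.arctan2(M[1,0],M[0,0])).round(1),"e",round(e,5))
pickle.dump(out,open("d_%s.pkl"%n,"wb"))
save(out["scene"],"s"+n,(190,100,290,225),4); save(out["side"],"b"+n,(200,100,350,245),5)
E
python3 go.py; python3 look.py 10
```

```text
t 14.35 p [ 0.5985 -0.0186  0.1254] yang 103.47 w 0.006129561552451193 F [ 1.1  0.6 -1.9] j [-20.  23.  20. 107. -10.  51. 108.]
side 14.35 566 [0.5722 0.0049 0.0073] z [-0.06 -0.08  0.99] x az 128.2 e 0.00065
scene 14.4 610 [0.5726 0.005  0.0063] z [-0.05 -0.08  1.  ] x az 127.0 e 0.00056
side 14.45 575 [0.5726 0.0048 0.0073] z [-0.06 -0.08  0.99] x az 126.8 e 0.00068
```

View pics/s10.png

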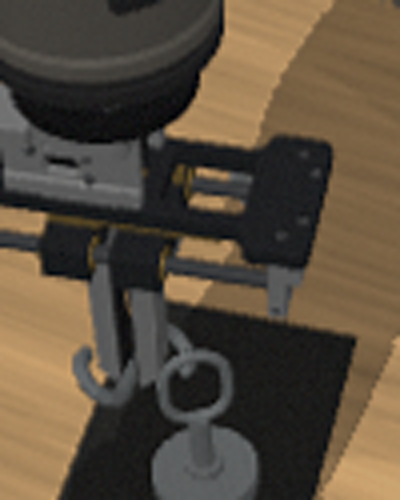

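View pics/b10.png

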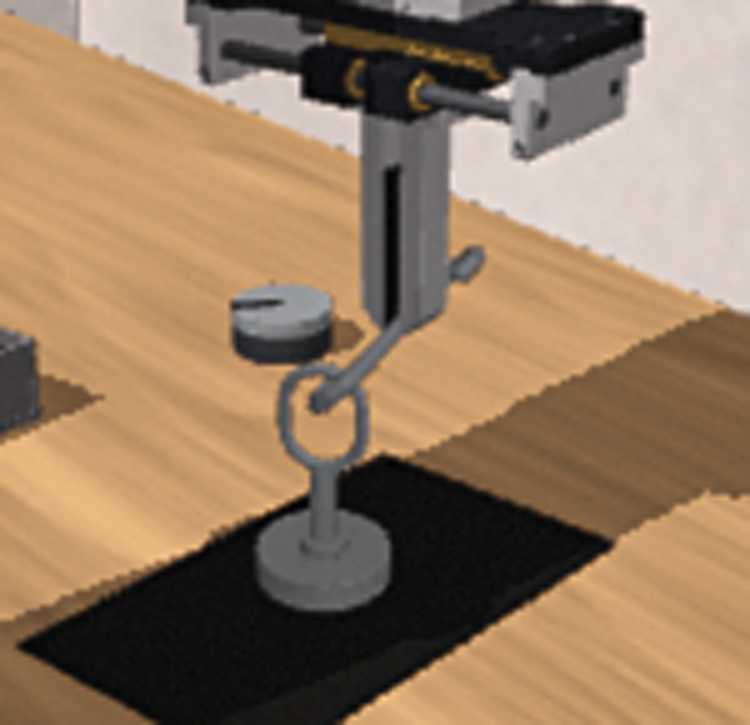

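Emit:
{"api": "move_arm", "payload": {"moves": [255,-0.02,0.01,0.01,0,255,-0.02,0.01,0.01,0,255,-0.02,0.01,0.01,0,255,0,0,0.01,0,255,0,0,0.01,0,255,0,0,0.01,0,255,0,0,0,0,255,0,0,0,0]}}

```text
clock: 15.17
tool_pos: [0.6037, -0.0144, 0.1195]
tcp_rot: [[-0.973, -0.233, -0.0], [-0.233, 0.973, -0.0], [0.0, -0.0, -1.0]]
wrist_force: [-0.9, -0.1, 0.5]
grip_width: 0.0066
```

```bash
python3 go.py; python3 look.py 11
```

```text
t 15.1667 p [ 0.6037 -0.0144  0.1195] yang 103.46 w 0.006600854645951125 F [-0.9 -0.1  0.5] j [-20.  24.  19. 107. -10.  51. 108.]
side 15.17 541 [0.5721 0.0052 0.0046] z [-0.   -0.01  1.  ] x az 127.2 e 0.00069
scene 15.22 614 [0.5717 0.0049 0.0172] z [0.04 0.02 1.  ] x az 122.1 e 0.00127
side 15.27 539 [0.5722 0.0051 0.0045] z [-0.01  0.    1.  ] x az 127.1 e 0.00063
```

View pics/b11.png

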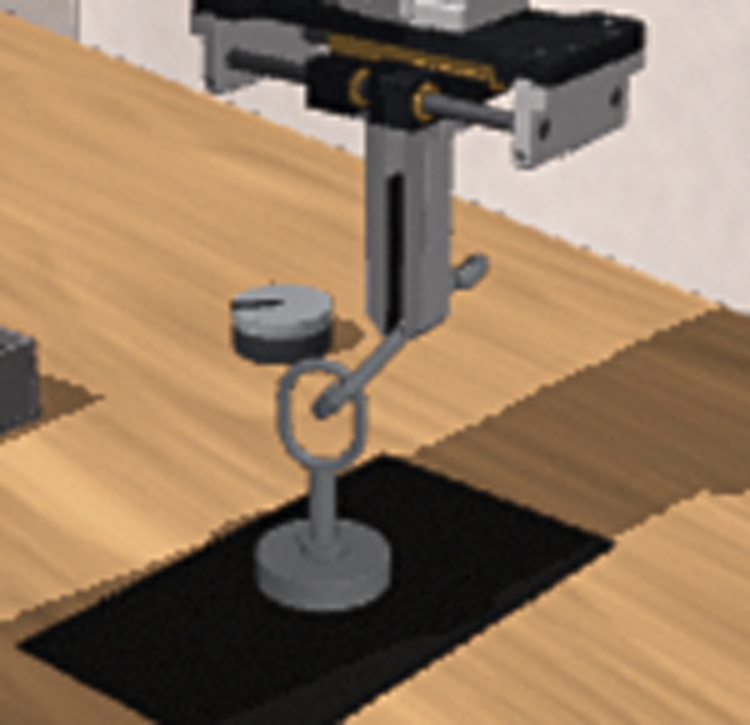

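View pics/s11.png

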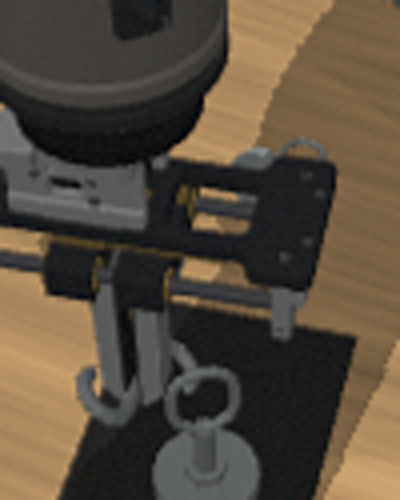

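```bash
cat > hookfit.py <<'E'
from joint import *
import pickle,sys
def hookpose(q,yaw,tcp):
    xg,dz,p,r,dy=q
    Rm=R.from_euler('z',yaw+dy*10,degrees=True)*R.from_euler('y',-p*10,degrees=True)*R.from_euler('x',r*10,degrees=True)
    g=tcp+np.array([0,0,dz*.001]); return np.r_[g-Rm.apply([xg*.001,0,0]),Rm.as_rotvec()]
def run(out,tcp,Rm,vh,yaw,q0=(5,4,4.,-1.3,0),cams=("scene","side"),zmax=.06):
    res={}
    for c in cams:
        d=out[c]
        P,ok=cloud(d); im=d["image"].astype(int)
        T=(P-tcp)@Rm
        m=ok&(im.sum(-1)>110)&((im.max(-1)-im.min(-1))<45)&(np.linalg.norm(P-tcp,axis=-1)<.075)&(P[...,2]<tcp[2]+zmax)
        m&=~((abs(T[...,0])<.0105)&(T[...,2]<.001)); m&=T[...,2]>-zmax
        Q=P[m]; 
        if vh is not None: Q=Q[sdf_hanger(inv(vh,Q))>.004]
        f=lambda q: np.r_[sdf_hook(inv(hookpose(q,yaw,tcp),Q))/.002*0.15, (q[0]-5)/3,(q[1]-4)/3,q[4]/.5]
        best=min((least_squares(f,np.r_[q0[0],q0[1],pp,rr,0],loss="soft_l1",f_scale=.15,diff_step=1e-4) for pp in (2,4.,5.5) for rr in (-1.3,1,-4)),key=lambda r:r.cost)
        q=best.x; v=hookpose(q,yaw,tcp); res[c]=(q,v)
        Rk=R.from_rotvec(v[3:])
        print(c,len(Q),"xg,dz,pitch,roll,dyaw",np.round(q*[1,1,10,10,10],1),"med",np.median(abs(sdf_hook(inv(v,Q)))).round(5))
        for nm,pt in (("bendbot",[-43,13,0]),("bendc",[-30,13,0]),("tip",[-26,25,0]),("free",[26,-25,0])):
            w=Rk.apply(np.array(pt)/1000)+v[:3]
            if vh is not None: 
                l=inv(vh,w[None])[0]; print("  ",nm,np.round(w,4),"in hanger frame mm",np.round(l*1000,1))
            else: print("  ",nm,np.round(w,4))
    return res
E
python3 - <<'E'
from hookfit import *
out=pickle.load(open("d_11.pkl","rb"))
s=ctrl.read_state(); tcp=np.array(s["tool_pos"]); Rm=np.array(s["tcp_rot"])
vh=np.r_[.572,.005,.004,R.from_euler('z',127.1,degrees=True).as_rotvec()]
run(out,tcp,Rm,vh,13.5)
E
```

```text
scene 134 xg,dz,pitch,roll,dyaw [  5.6   2.9  19.6 -39.6  -0. ] med 0.00049
   bendbot [ 0.5596 -0.0146  0.0984] in hanger frame mm [-8.1 21.7 94.4]
   bendc [ 0.5715 -0.0117  0.1028] in hanger frame mm [-13.1  10.5  98.8]
   tip [ 0.5755 -0.0013  0.0969] in hanger frame mm [-7.1  1.  92.9]
   free [ 0.6217 -0.0298  0.1444] in hanger frame mm [-57.8 -18.7 140.4]
side 239 xg,dz,pitch,roll,dyaw [ 20.1  18.4  36.5 -77.7  -3.7] med 0.0059
   bendbot [ 0.5608 -0.0189  0.0901] in hanger frame mm [-12.3  23.4  86.1]
   bendc [ 0.5711 -0.0172  0.0979] in hanger frame mm [-17.1  14.1  93.9]
   tip [ 0.5807 -0.0129  0.0909] in hanger frame mm [-19.5   3.9  86.9]
   free [ 0.595  -0.0212  0.1611] in hanger frame mm [-34.8  -2.5 157.1]
```

```bash
cat > ov.py <<'E'
from hookfit import *
def overlay(d,name,box,s,models):
    im=cv2.cvtColor(d["image"],cv2.COLOR_RGB2BGR)[box[1]:box[3],box[0]:box[2]]
    im=cv2.resize(im,None,fx=s,fy=s,interpolation=cv2.INTER_CUBIC)
    for W,col in models:
        uv=(proj(d,W)-[box[0]-.5,box[1]-.5])*s
        for a in uv: cv2.circle(im,(int(a[0]),int(a[1])),1,col,-1)
    cv2.imwrite("pics/"+name+".png",im)
def hookW(v): return R.from_rotvec(v[3:]).apply(H)+v[:3]
def eyeW(v): return R.from_rotvec(v[3:]).apply(stad())+v[:3]
E
python3 - <<'E'
from ov import *
out=pickle.load(open("d_11.pkl","rb"))
tcp=np.array([0.6037,-0.0144,0.1195])
vh=np.r_[.572,.005,.004,R.from_euler('z',127.1,degrees=True).as_rotvec()]
A=hookW(hookpose((5,4,4,-1.3,0),13.5,tcp)); B=hookW(hookpose((5.6,2.9,2,-4,0),13.5,tcp))
ms=[(A,(0,0,255)),(B,(0,255,0)),(eyeW(vh),(255,255,0))]
overlay(out["scene"],"os11",(200,150,260,210),9,ms); overlay(out["side"],"ob11",(245,140,305,200),9,ms)
import numpy as np
a=cv2.imread("pics/os11.png");b=cv2.imread("pics/ob11.png"); cv2.imwrite("pics/o11.png",cv2.resize(np.hstack([a,b]),(800,400)))
E
```

```text
(no output)
```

View pics/o11.png

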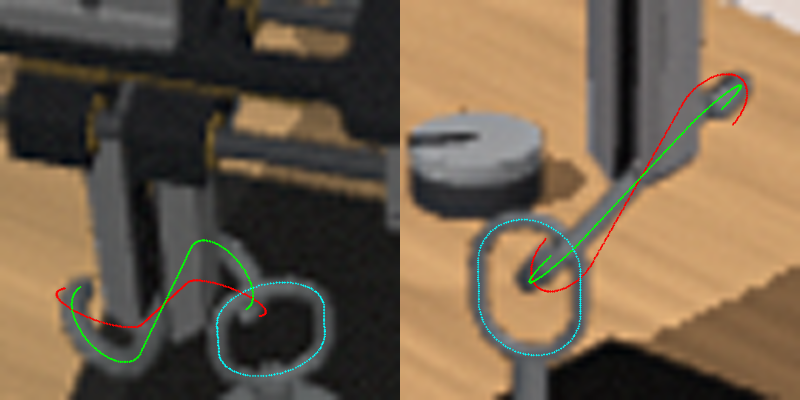

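View pics/os11.png

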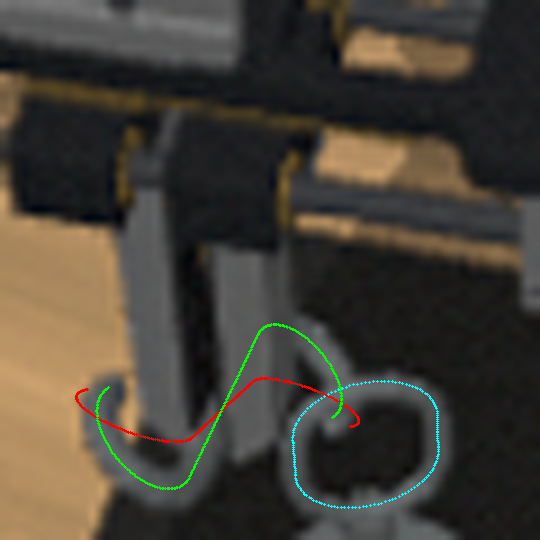

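View pics/ob11.png

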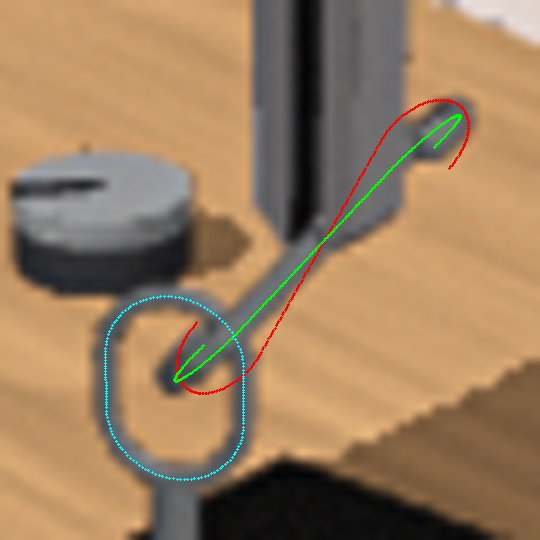

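Emit:
{"api": "move_arm", "payload": {"moves": [255,0.012,0.027,0.025,0,255,0,0,0.025,0,255,0,0,0,0,255,0.03,-0.012,0,0,255,0.03,-0.012,0,0,255,0.03,-0.012,0,0,255,0.03,-0.012,0,0,255,0,0,0,0]}}

```text
clock: 15.98
tool_pos: [0.5908, -0.02, 0.1146]
tcp_rot: [[-0.973, -0.232, -0.0], [-0.232, 0.973, -0.0], [0.0, -0.0, -1.0]]
wrist_force: [-0.1, -0.0, -0.5]
grip_width: 0.0061
```

```bash
python3 go.py; cat > look2.py <<'E'
from ov import *
n=sys.argv[1]; 
s=ctrl.read_state(); tcp=np.array(s["tool_pos"]); Rm=np.array(s["tcp_rot"]); yaw=np.degrees(np.arctan2(Rm[1,1],Rm[0,1]))-90
x0=[float(a) for a in sys.argv[2:5]]  # x y az
pr=[float(a) for a in sys.argv[5:7]] if len(sys.argv)>5 else (2,-4)
out={c:capture(c) for c in ("scene","side")}
pickle.dump(out,open("d_%s.pkl"%n,"wb"))
v0=np.r_[x0[0],x0[1],.004,R.from_euler('z',x0[2],degrees=True).as_rotvec()]
P,m=grab(out["side"],((.48,.66),(-.1,.09),(.0055,.115)))
a,e=fit_hanger(P,v0); M=R.from_rotvec(a[3:]).as_matrix()
print("hanger",np.round(a[:3],4),"z",np.round(M[:,2],2),"x az",np.degrees(np.arctan2(M[1,0],M[0,0])).round(1),"e",round(e,5))
v=hookpose((5.6,2.9,pr[0],pr[1],0),yaw,tcp); Rk=R.from_rotvec(v[3:])
for nm,pt in (("bendbot",[-43,13,0]),("bendc",[-30,13,0]),("tip",[-26,25,0]),("sh",[-30,0,0])):
    print(nm,"in hanger frame",np.round(inv(a,(Rk.apply(np.array(pt)/1000)+v[:3])[None])[0]*1000,1))
ms=[(hookW(v),(0,255,0)),(eyeW(a),(255,255,0))]
us=proj(out["scene"],tcp[None])[0].astype(int); ub=proj(out["side"],tcp[None])[0].astype(int)
im=[]
for c,u in (("scene",us),("side",ub)):
    bx=(u[0]-35,u[1]-30,u[0]+35,u[1]+50)
    overlay(out[c],"t"+c,bx,7,ms if len(sys.argv)>5 or True else []); im.append(cv2.imread("pics/t%s.png"%c))
    if c=="scene": im0=1
cv2.imwrite("pics/L%s.png"%n,cv2.resize(np.hstack(im),(784,448)))
E
python3 look2.py 12 .572 .005 127.1
```

```text
t 15.9833 p [ 0.5908 -0.02    0.1146] yang 103.43 w 0.00606205436521351 F [-0.1 -0.  -0.5] j [-20.  23.  19. 109. -10.  50. 108.]
hanger [0.5729 0.0057 0.0053] z [-0.06 -0.07  1.  ] x az 102.0 e 0.00137
bendbot in hanger frame [-14.8  24.3  90.8]
bendc in hanger frame [-14.2  11.8  94.3]
tip in hanger frame [-5.2  6.2 87.4]
sh in hanger frame [-23.7  13.8 102.9]
```

View pics/L12.png

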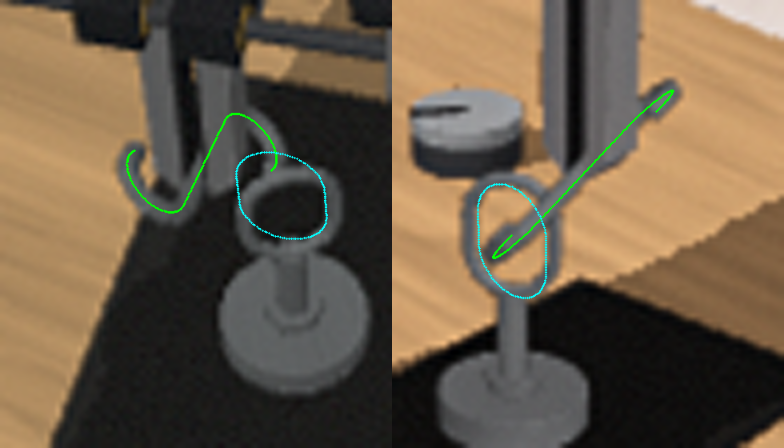

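Emit:
{"api": "move_arm", "payload": {"moves": [255,0.03,-0.012,0,0,255,0.03,-0.012,0,0,255,0.03,-0.012,0,0,255,0.03,-0.012,0,0,255,0.03,-0.012,0,0,255,0,0,0,0]}}

```text
clock: 16.58
tool_pos: [0.5776, -0.0293, 0.1145]
tcp_rot: [[-0.973, -0.232, -0.0], [-0.232, 0.973, -0.0], [0.0, -0.0, -1.0]]
wrist_force: [-0.5, -0.7, 0.0]
grip_width: 0.0064
```

```bash
python3 go.py; sed -i 's/(.0055,.115)))/(.0055,.112)))/; s/^a,e=fit_hanger(P,v0).*/P=P[sdf_hanger(inv(v0,P))<.008]; r=least_squares(lambda q:sdf_hanger(inv(np.r_[q[0],q[1],.004,0,0,q[2]],P)),[x0[0],x0[1],np.radians(x0[2])],loss="soft_l1",f_scale=.0015,diff_step=1e-4,x_scale=[.005,.005,.1]); a=np.r_[r.x[0],r.x[1],.004,0,0,r.x[2]]; e=np.median(abs(r.fun)); M=R.from_rotvec(a[3:]).as_matrix()/' look2.py
python3 look2.py 13 .572 .005 127.1
```

```text
t 16.5833 p [ 0.5776 -0.0293  0.1145] yang 103.43 w 0.006409377455513552 F [-0.5 -0.7  0. ] j [-19.  22.  20. 110. -10.  49. 109.]
hanger [0.5721 0.005  0.004 ] z [0. 0. 1.] x az 128.8 e 0.00068
bendbot in hanger frame [-2.9 51.6 88.9]
bendc in hanger frame [-8.1 40.6 93.4]
tip in hanger frame [-2.6 30.8 87.5]
sh in hanger frame [-15.9  47.4 101.2]
```

View pics/L13.png

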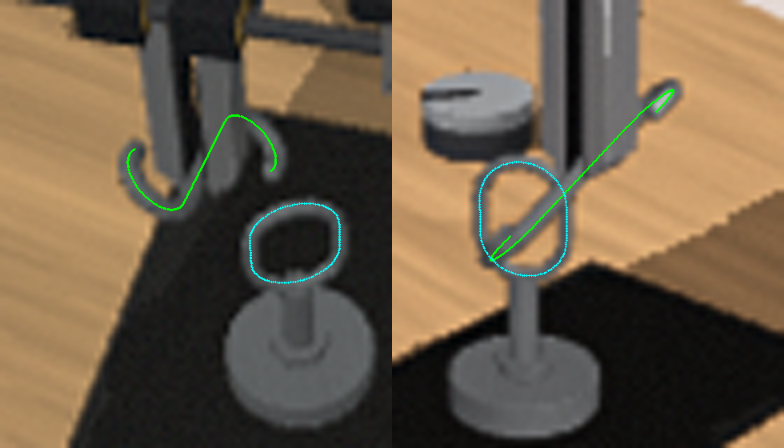

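Emit:
{"api": "move_arm", "payload": {"moves": [255,0.02,0,-0.1,0,255,0,0,-0.2,0,255,0,0,-0.3,0,255,0,0,-0.3,0,255,0,0,-0.1,0,255,0,0,0,0]}}

```text
clock: 17.18
tool_pos: [0.5778, -0.0292, 0.2179]
tcp_rot: [[-0.972, -0.233, 0.005], [-0.233, 0.972, 0.001], [-0.005, -0.0, -1.0]]
wrist_force: [0.3, -0.4, -0.2]
grip_width: 0.0063
```

```bash
python3 go.py; python3 - <<'E'
from h import *
import pickle
ds=pickle.load(open("d0.pkl","rb"))
for c in ds:
    P,ok=cloud(ds[c])
    m=ok&(P[...,2]>.040)&(P[...,2]<.05)&(P[...,0]>.38)&(P[...,0]<.58)&(P[...,1]>.19)&(P[...,1]<.35)
    q=P[m]; print(c,"bin rim",len(q),cv2.minAreaRect((q[:,:2]*1000).astype(np.float32)),np.median(q[:,2]))
    m=ok&(P[...,2]>.011)&(P[...,2]<.02)&(P[...,0]>.48)&(P[...,0]<.66)&(P[...,1]>-.36)&(P[...,1]<-.19)
    q=P[m]; print(c,"tray rim",len(q),cv2.minAreaRect((q[:,:2]*1000).astype(np.float32)),np.median(q[:,2]))
E
```

```text
t 17.1833 p [ 0.5778 -0.0292  0.2179] yang 103.47 w 0.006345784835309609 F [ 0.3 -0.4 -0.2] j [-21.  15.  21. 105.  -6.  61. 106.]
scene bin rim 560 ((481.36053466796875, 269.70269775390625), (142.1012725830078, 109.66580963134766), 11.558910369873047) 0.04486516771369842
scene tray rim 367 ((568.7886352539062, -277.8262634277344), (112.96053314208984, 110.66559600830078), 12.24936580657959) 0.015325199144160306
side bin rim 419 ((479.3677978515625, 268.7849426269531), (142.2734832763672, 114.20832061767578), 11.983238220214844) 0.044122154047043394
side tray rim 787 ((566.9212646484375, -279.3329772949219), (112.8053970336914, 111.41514587402344), 12.745373725891113) 0.015646679248514317
```

Emit:
{"api": "move_arm", "payload": {"moves": [255,0.02,0.2,0,0,255,0.02,0.35,0,0,255,0.02,0.35,0,0,255,0.02,0.35,0,0,255,0.03,0.35,0,0,255,0.02,0.35,0,0,255,0.02,0.35,0,0,255,0.02,0.35,0,0,255,0.02,0.3,0,0,255,0.01,0.17,0,0]}}

```text
clock: 18.02
tool_pos: [0.482, 0.2731, 0.2136]
tcp_rot: [[-0.972, -0.236, -0.001], [-0.236, 0.972, 0.0], [0.001, 0.0, -1.0]]
wrist_force: [0.8, -0.3, -0.4]
grip_width: 0.0061
```

Emit:
{"api": "move_arm", "payload": {"moves": [255,0,0,0.1,0,255,0,0,0.3,0,255,0,0,0.3,0,255,0,0,0.3,0,255,0,0,0.2,0,255,0,0,0.1,0,255,0,0,0,0]}}

```text
clock: 18.6
tool_pos: [0.4829, 0.2683, 0.082]
tcp_rot: [[-0.973, -0.233, -0.003], [-0.233, 0.973, -0.003], [0.004, -0.002, -1.0]]
wrist_force: [-0.2, 0.1, -0.3]
grip_width: 0.0064
```

```bash
python3 go.py .485 .270 .04 103; python3 - <<'E'
from ov import *
s=ctrl.read_state(); tcp=np.array(s["tool_pos"])
out={c:capture(c) for c in ("scene","side")}
v=hookpose((5.6,2.9,2,-4,0),13.5,tcp)
im=[]
for c in out:
    u=proj(out[c],tcp[None])[0].astype(int); overlay(out[c],"t",(u[0]-50,u[1]-40,u[0]+50,u[1]+50),4,[(hookW(v),(0,255,0))]); im.append(cv2.imread("pics/t.png"))
cv2.imwrite("pics/L14.png",np.hstack(im))
E
```

```text
t 18.6 p [0.4829 0.2683 0.082 ] yang 103.45 w 0.0064083217126895955 F [-0.2  0.1 -0.3] j [-44.  22.  10. 114.  -5.  44.  73.]
shift [-0.026  0.013  0.42 ]
yaw units 0.005046323689260627
```

View pics/L14.png

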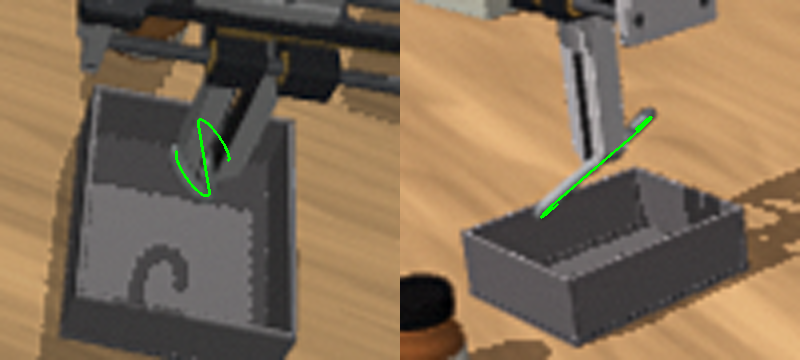

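Emit:
{"api": "move_arm", "payload": {"moves": [255,-0.02,0.01,0.15,0,255,0,0,0.15,0,255,0,0,0.08,0,255,0,0,0.04,0,255,0,0,0,0], "grip_force": 12}}

```text
clock: 19.12
tool_pos: [0.4859, 0.271, 0.0426]
tcp_rot: [[-0.973, -0.233, -0.0], [-0.233, 0.973, -0.0], [0.0, -0.0, -1.0]]
wrist_force: [0.4, -0.3, -0.6]
grip_width: 0.007
```

Emit:
{"api": "move_arm", "payload": {"moves": [255,0,0,0.03,0,255,0,0,0.03,0,255,0,0,0.03,0,255,0,0,0.03,0,255,0,0,0.03,0,255,0,0,0.02,0,255,0,0,0,0], "grip_force": 6}}

```text
clock: 19.7
tool_pos: [0.4857, 0.2709, 0.0251]
tcp_rot: [[-0.973, -0.233, -0.0], [-0.233, 0.973, -0.0], [0.0, -0.0, -1.0]]
wrist_force: [0.6, -0.1, 0.1]
grip_width: 0.0078
```

```bash
python3 go.py .485 .270 .04 103; python3 - <<'E'
from ov import *
s=ctrl.read_state(); tcp=np.array(s["tool_pos"])
out={c:capture(c) for c in ("scene","side")}
im=[]
for c in out:
    u=proj(out[c],tcp[None])[0].astype(int); overlay(out[c],"t",(u[0]-50,u[1]-40,u[0]+50,u[1]+50),4,[]); im.append(cv2.imread("pics/t.png"))
cv2.imwrite("pics/L15.png",np.hstack(im))
E
```

```text
t 19.7 p [0.4857 0.2709 0.0251] yang 103.47 w 0.007781217193364763 F [ 0.6 -0.1  0.1] j [-43.  27.   9. 116.  -7.  38.  74.]
shift [ 0.009 -0.007 -0.149]
yaw units 0.005172943629762333
```

View pics/L15.png

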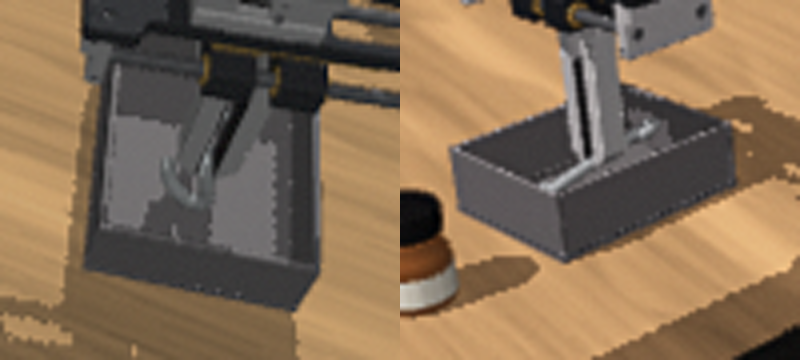

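Emit:
{"api": "move_arm", "payload": {"moves": [255,0,0,0.03,0,255,0,0,0.03,0,255,0,0,0.03,0,255,0,0,0.03,0,255,0,0,0.03,0,255,0,0,0.01,0,255,0,0,0,0,220,0,0,0,0,190,0,0,0,0,170,0,0,0,0]}}

```text
clock: 20.63
tool_pos: [0.4858, 0.2711, 0.0096]
tcp_rot: [[-0.972, -0.233, 0.0], [-0.233, 0.972, 0.0], [-0.0, 0.0, -1.0]]
wrist_force: [0.3, 0.8, 1.0]
grip_width: 0.023
```

Emit:
{"api": "move_arm", "payload": {"moves": [170,0,0,0,0,170,0,0,0,0,170,0,0,-0.1,0,170,0,0,-0.3,0,170,0,0,-0.3,0,170,0,0,-0.3,0,170,0,0,-0.3,0,170,0,0,-0.3,0,120,0,0,-0.2,0,60,0,0,0,0]}}

```text
clock: 21.47
tool_pos: [0.4876, 0.272, 0.1946]
tcp_rot: [[-0.973, -0.233, 0.005], [-0.233, 0.973, 0.004], [-0.006, 0.003, -1.0]]
wrist_force: [0.4, 0.5, 0.3]
grip_width: 0.0415
```

```bash
python3 go.py .572 .005 .2 37; python3 - <<'E'
from ov import *
d=capture("wrist"); save(d,"w16")
d=capture("scene"); save(d,"s16",(320,170,420,280),5)
E
```

```text
t 21.4667 p [0.4876 0.272  0.1946] yang 103.45 w 0.041454932162452995 F [0.4 0.5 0.3] j [-45.  14.  11. 109.  -3.  57.  71.]
shift [-0.2   -2.793 -0.06 ]
yaw units 0.7383351782399427
```

View pics/s16.png

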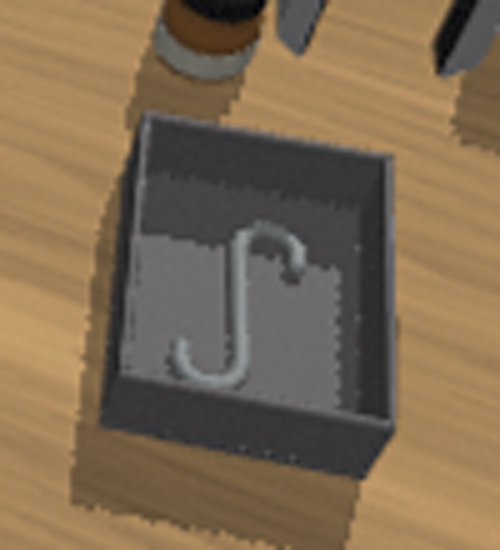

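Emit:
{"api": "move_arm", "payload": {"moves": [90,-0.02,-0.15,0,0,90,-0.02,-0.3,0,0,90,-0.02,-0.3,0,0,90,-0.02,-0.3,0,0,90,-0.02,-0.35,0,0,90,-0.02,-0.35,0,0,90,-0.02,-0.35,0,0,90,-0.02,-0.3,0,0,90,-0.02,-0.25,0,0,90,-0.02,-0.14,0,0]}}

```text
clock: 22.4
tool_pos: [0.57, 0.0008, 0.1885]
tcp_rot: [[-0.973, -0.23, -0.002], [-0.23, 0.973, -0.001], [0.002, -0.001, -1.0]]
wrist_force: [0.1, 0.2, -0.1]
grip_width: 0.0611
```

Emit:
{"api": "move_arm", "payload": {"moves": [90,0,0,0,0.074,90,0,0,0,0.074,90,0,0,0,0.074,90,0,0,0,0.074,90,0,0,0,0.074,90,0,0,0,0.074,90,0,0,0,0.074,90,0,0,0,0.074,90,0,0,0,0.074,90,0,0,0,0.064]}}

```text
clock: 23.23
tool_pos: [0.5695, 0.0043, 0.1884]
tcp_rot: [[-0.608, 0.794, -0.002], [0.794, 0.608, -0.001], [0.001, -0.002, -1.0]]
wrist_force: [-0.0, -0.4, 0.9]
grip_width: 0.0608
```

```bash
python3 go.py .572 .005 .2 38; python3 - <<'E'
from ov import *
out={c:capture(c) for c in ("scene","side","wrist")}
save(out["wrist"],"w17"); save(out["side"],"b17",(200,80,350,245),4)
for c in out:
    d=out[c]
    P,ok=(wcloud if c=="wrist" else cloud)(d); im=d["image"].astype(int)
    m=ok&(im.sum(-1)>110)&((im.max(-1)-im.min(-1))<45)
    for i,(lo,hi) in enumerate(((.51,.64),(-.06,.07),(.007,.125))): m&=(P[...,i]>lo)&(P[...,i]<hi)
    P=P[m]
    r=least_squares(lambda q:sdf_hanger(inv(np.r_[q[0],q[1],q[3],0,0,q[2]],P)),[.572,.005,np.radians(128),.004],loss="soft_l1",f_scale=.0015,diff_step=1e-4,x_scale=[.005,.005,.1,.005])
    print(c,len(P),np.round(r.x,4),np.degrees(r.x[2]),np.median(abs(r.fun)))
E
```

```text
t 23.2333 p [0.5695 0.0043 0.1884] yang 37.41 w 0.06083135712935819 F [-0.  -0.4  0.9] j [-33.  17.  32. 108. -11.  58.  41.]
shift [-0.009  0.024 -0.116]
yaw units -0.006505421391378263
scene 663 [0.5726 0.0052 2.2434 0.0036] 128.53680956703505 0.0005687786454439871
side 594 [0.5719 0.0048 2.231  0.0044] 127.82962399791774 0.0006795807805281325
wrist 1964 [0.5746 0.0046 2.2387 0.0024] 128.26596826374984 0.0004256318940128734
```

View pics/w17.png

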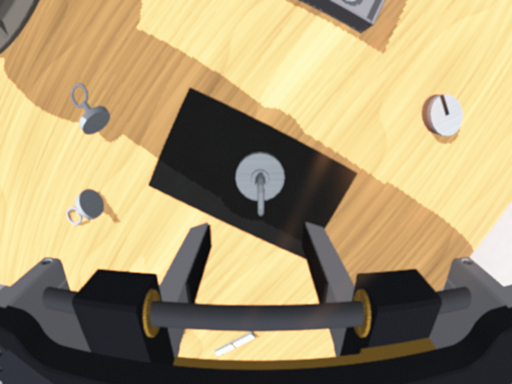

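Emit:
{"api": "move_arm", "payload": {"moves": [90,-0.016,0.032,0.1,-0.008,90,0,0,0.25,0,90,0,0,0.3,0,90,0,0,0.3,0,90,0,0,0.3,0,90,0,0,0.2,0,90,0,0,0.1,0,90,0,0,0.05,0,90,0,0,0,0]}}

```text
clock: 24.13
tool_pos: [0.5735, 0.0048, 0.0287]
tcp_rot: [[-0.623, 0.782, -0.001], [0.782, 0.623, -0.0], [0.0, -0.001, -1.0]]
wrist_force: [0.1, 0.1, -0.0]
grip_width: 0.0612
```

```bash
python3 go.py .573 .005 .028 38.2; python3 - <<'E'
from ov import *
out={c:capture(c) for c in ("scene","side")}
im=[]
for c in out:
    u=proj(out[c],[[.573,.005,.05]])[0].astype(int); overlay(out[c],"t",(u[0]-40,u[1]-40,u[0]+40,u[1]+40),5,[]); im.append(cv2.imread("pics/t.png"))
cv2.imwrite("pics/L18.png",np.hstack(im))
E
```

```text
t 24.1333 p [0.5735 0.0048 0.0287] yang 38.56 w 0.06118459215466011 F [ 0.1  0.1 -0. ] j [-27.  30.  26. 114. -20.  40.  50.]
shift [ 0.005 -0.002  0.007]
yaw units 0.003950231772638643
```

View pics/L18.png

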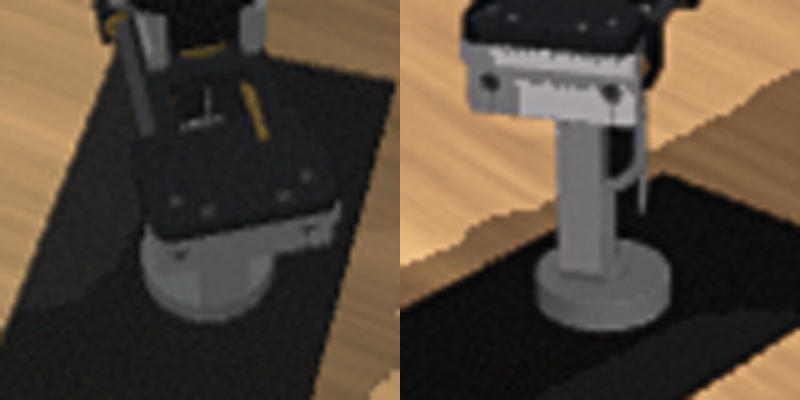

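Emit:
{"api": "move_arm", "payload": {"moves": [255,0,0,0,0,255,0,0,0,0,255,0,0,0,0,255,0,0,0,0,255,0,0,0,0,255,0,0,0,0,255,0,0,0,0,255,0,0,0,0,255,0,0,0,0,255,0,0,0,0], "grip_force": 35}}

```text
clock: 25.07
tool_pos: [0.5737, 0.005, 0.0294]
tcp_rot: [[-0.622, 0.783, -0.0], [0.783, 0.622, -0.0], [0.0, -0.0, -1.0]]
wrist_force: [-1.5, -0.5, 1.5]
grip_width: 0.0108
```

Emit:
{"api": "move_arm", "payload": {"moves": [255,0,0,0,0,255,0,0,0,0,255,0,0,0,0,255,0,0,0,0]}}

```text
clock: 25.4
tool_pos: [0.5737, 0.005, 0.0295]
tcp_rot: [[-0.622, 0.783, -0.0], [0.783, 0.622, -0.0], [0.0, -0.0, -1.0]]
wrist_force: [-2.3, -1.0, 3.1]
grip_width: 0.0109
```

Emit:
{"api": "move_arm", "payload": {"moves": [255,0,0,-0.05,0,255,0,0,-0.15,0,255,0,0,-0.2,0,255,0,0,-0.2,0,255,0,0,-0.15,0,255,0,0,-0.05,0,255,-0.06,-0.05,0,0,255,-0.12,-0.1,0,0,255,-0.2,-0.165,0,0,255,-0.25,-0.205,0,0]}}

```text
clock: 26.23
tool_pos: [0.5717, -0.0761, 0.1082]
tcp_rot: [[-0.625, 0.781, -0.002], [0.781, 0.625, 0.0], [0.001, -0.001, -1.0]]
wrist_force: [0.7, -0.3, -4.7]
grip_width: 0.0112
```

```bash
python3 go.py .568 -.2785 .1 38.2
```

```text
t 26.2333 p [ 0.5717 -0.0761  0.1082] yang 38.67 w 0.011231432383492489 F [ 0.7 -0.3 -4.7] j [-23.  24.  30. 111. -16.  49.  55.]
shift [-1.557 -1.294  0.081]
yaw units 0.005214218996093855
```

Emit:
{"api": "move_arm", "payload": {"moves": [255,-0.25,-0.205,0,0,255,-0.25,-0.205,0,0,255,-0.25,-0.205,0,0,255,-0.25,-0.205,0,0,255,-0.2,-0.165,0,0,255,-0.13,-0.11,0,0,255,-0.08,-0.07,0,0,255,0,0,0,0,255,0,0,0,0]}}

```text
clock: 26.98
tool_pos: [0.5683, -0.2593, 0.1086]
tcp_rot: [[-0.622, 0.783, -0.001], [0.783, 0.622, 0.0], [0.001, -0.001, -1.0]]
wrist_force: [0.6, 0.6, -5.0]
grip_width: 0.0113
```

```bash
python3 go.py .568 -.2785 .0315 38.2; python3 - <<'E'
from ov import *
s=ctrl.read_state(); tcp=np.array(s["tool_pos"])
out={c:capture(c) for c in ("scene","side")}
im=[]
for c in out:
    u=proj(out[c],tcp[None])[0].astype(int); overlay(out[c],"t",(u[0]-50,u[1]-50,u[0]+50,u[1]+50),4,[]); im.append(cv2.imread("pics/t.png"))
    P,m=grab(out[c],((.5,.65),(-.36,-.2),(.06,.1)),110)
    # foot rim circle estimate
    T=P[(P[:,2]<.1)]; print(c,len(T),T.min(0),T.max(0))
cv2.imwrite("pics/L19.png",np.hstack(im))
E
```

```text
t 26.9833 p [ 0.5683 -0.2593  0.1086] yang 38.45 w 0.011272925334725778 F [ 0.6  0.6 -5. ] j [ -4.  28.  31. 105. -18.  52.  73.]
shift [-0.149 -0.121  0.771]
yaw units 0.0028227011932901607
scene 397 [ 0.53861264 -0.28748559  0.08186915] [ 0.59801901 -0.22874235  0.0997258 ]
side 651 [ 0.53639654 -0.28941338  0.08370778] [ 0.59614201 -0.22869591  0.09999366]
```

View pics/L19.png

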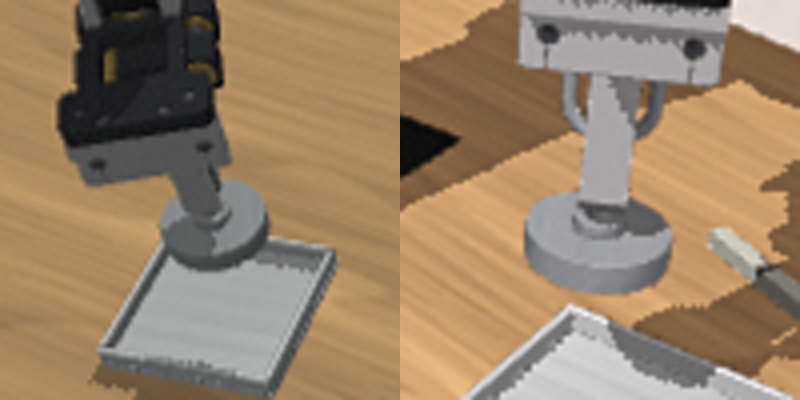

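Emit:
{"api": "move_arm", "payload": {"moves": [255,-0.08,-0.06,0.03,0,255,-0.07,-0.06,0.12,0,255,0,0,0.2,0,255,0,0,0.2,0,255,0,0,0.12,0,255,0,0,0.05,0,255,0,0,0.02,0,255,0,0,0,0]}}

```text
clock: 27.75
tool_pos: [0.5688, -0.2789, 0.0354]
tcp_rot: [[-0.622, 0.783, -0.0], [0.783, 0.622, -0.0], [0.0, -0.0, -1.0]]
wrist_force: [0.3, -0.2, -3.5]
grip_width: 0.0116
```

```bash
python3 go.py .568 -.2785 .0305 38.2; python3 - <<'E'
from ov import *
s=ctrl.read_state(); tcp=np.array(s["tool_pos"])
out={c:capture(c) for c in ("scene","side")}
im=[]
for c in out:
    u=proj(out[c],tcp[None])[0].astype(int); overlay(out[c],"t",(u[0]-50,u[1]-50,u[0]+50,u[1]+50),4,[]); im.append(cv2.imread("pics/t.png"))
cv2.imwrite("pics/L20.png",np.hstack(im))
E
```

```text
t 27.75 p [ 0.5688 -0.2789  0.0354] yang 38.49 w 0.01155440154260457 F [ 0.3 -0.2 -3.5] j [ -0.  34.  28. 106. -22.  45.  78.]
shift [ 0.008 -0.004  0.049]
yaw units 0.0031946203537210572
```

View pics/L20.png

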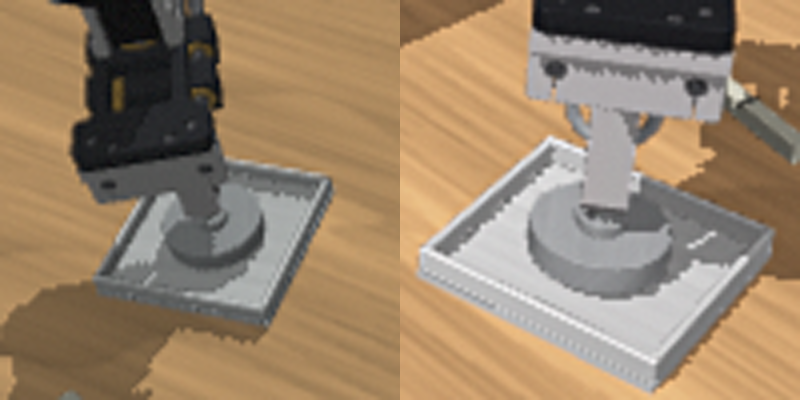

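Emit:
{"api": "move_arm", "payload": {"moves": [255,0,0,0.01,0,255,0,0,0.01,0,255,0,0,0.01,0,255,0,0,0.008,0,255,0,0,0,0]}}

```text
clock: 28.27
tool_pos: [0.5688, -0.2786, 0.0316]
tcp_rot: [[-0.622, 0.783, -0.0], [0.783, 0.622, 0.0], [0.0, -0.0, -1.0]]
wrist_force: [-0.7, -0.1, -5.0]
grip_width: 0.0113
```

Emit:
{"api": "move_arm", "payload": {"moves": [255,0,0,0.007,0,255,0,0,0.007,0,255,0,0,0,0]}}

```text
clock: 28.52
tool_pos: [0.5689, -0.2787, 0.0305]
tcp_rot: [[-0.622, 0.783, 0.0], [0.783, 0.622, 0.0], [0.0, 0.0, -1.0]]
wrist_force: [-2.0, 1.6, 0.9]
grip_width: 0.0109
```

Emit:
{"api": "move_arm", "payload": {"moves": [220,0,0,0,0,200,0,0,0,0,180,0,0,0,0,150,0,0,0,0,120,0,0,0,0,100,0,0,0,0,100,0,0,0,0,100,0,0,0,0,100,0,0,0,0]}}

```text
clock: 29.27
tool_pos: [0.5688, -0.2787, 0.0303]
tcp_rot: [[-0.622, 0.783, -0.0], [0.783, 0.622, -0.0], [-0.0, -0.0, -1.0]]
wrist_force: [-0.2, 0.7, -0.0]
grip_width: 0.0567
```

```bash
python3 go.py; python3 - <<'E'
from ov import *
s=ctrl.read_state(); tcp=np.array(s["tool_pos"])
out={c:capture(c) for c in ("scene","side")}
im=[]
for c in out:
    u=proj(out[c],tcp[None])[0].astype(int); overlay(out[c],"t",(u[0]-50,u[1]-50,u[0]+50,u[1]+50),4,[]); im.append(cv2.imread("pics/t.png"))
cv2.imwrite("pics/L21.png",np.hstack(im))
E
```

```text
t 29.2667 p [ 0.5688 -0.2787  0.0303] yang 38.49 w 0.05665267352103374 F [-0.2  0.7 -0. ] j [  0.  35.  27. 106. -22.  44.  78.]
```

View pics/L21.png

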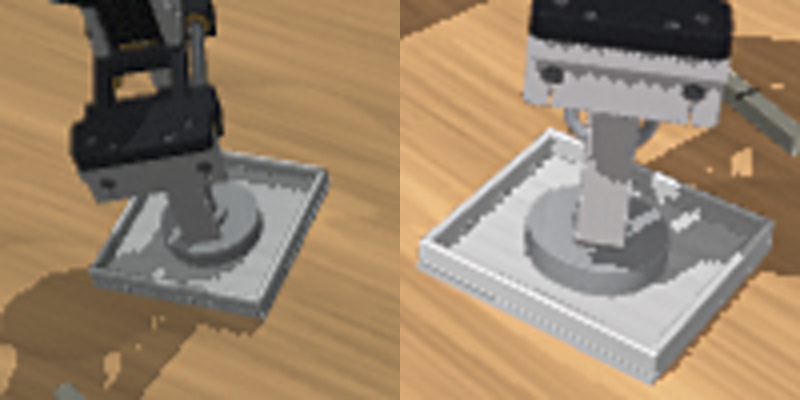

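Free with nothing dragged; raise straight up.

Emit:
{"api": "move_arm", "payload": {"moves": [100,0,0,-0.05,0,100,0,0,-0.15,0,100,0,0,-0.2,0,100,0,0,-0.3,0,100,0,0,-0.3,0,100,0,0,-0.3,0,100,0,0,-0.3,0,100,0,0,-0.2,0,100,0,0,0,0,100,0,0,0,0]}}

```text
clock: 30.2
tool_pos: [0.5693, -0.2789, 0.2116]
tcp_rot: [[-0.622, 0.783, 0.002], [0.783, 0.622, -0.0], [-0.002, 0.002, -1.0]]
wrist_force: [-0.1, -0.3, -1.2]
grip_width: 0.0572
```

```bash
python3 go.py; python3 - <<'E'
from ov import *
out={c:capture(c) for c in ("scene","side")}
save(out["scene"],"s22",None,1.5); save(out["side"],"b22",None,1.5)
for c in out:
    d=out[c]; P,ok=cloud(d); im=d["image"].astype(int)
    m=ok&((im.max(-1)-im.min(-1))<45)
    for i,(lo,hi) in enumerate(((.53,.61),(-.325,-.235),(.008,.125))): m&=(P[...,i]>lo)&(P[...,i]<hi)
    Q=P[m]
    a,e=fit_hanger(Q,np.r_[.5688,-.2787,.004,0,0,np.radians(128.3)])
    M=R.from_rotvec(a[3:]).as_matrix(); print(c,len(Q),np.round(a[:3],4),"z",np.round(M[:,2],3),e)
    for n in ("slotted","testbar","jar"):
        print(n,[(round(x["score"],2),np.round(x["position"],3)) for x in recognise(n,c)[:1]])
E
```

```text
t 30.2 p [ 0.5693 -0.2789  0.2116] yang 38.49 w 0.05721349016538181 F [-0.1 -0.3 -1.2] j [ -5.  23.  34.  99. -14.  63.  72.]
scene 579 [ 0.5684 -0.2794  0.0045] z [-0.005  0.009  1.   ] 0.000772981699759191
slotted [(0.86, array([0.719, 0.224, 0.027]))]
testbar [(0.56, array([ 0.72 , -0.244,  0.009]))]
jar [(0.7, array([0.354, 0.215, 0.048]))]
side 1132 [ 0.5678 -0.2784  0.0052] z [-0.005 -0.004  1.   ] 0.0005016176258507308
slotted [(0.54, array([0.71 , 0.214, 0.02 ]))]
testbar [(0.62, array([ 0.708, -0.253,  0.01 ]))]
jar [(0.97, array([0.332, 0.199, 0.034]))]
```

View pics/s22.png

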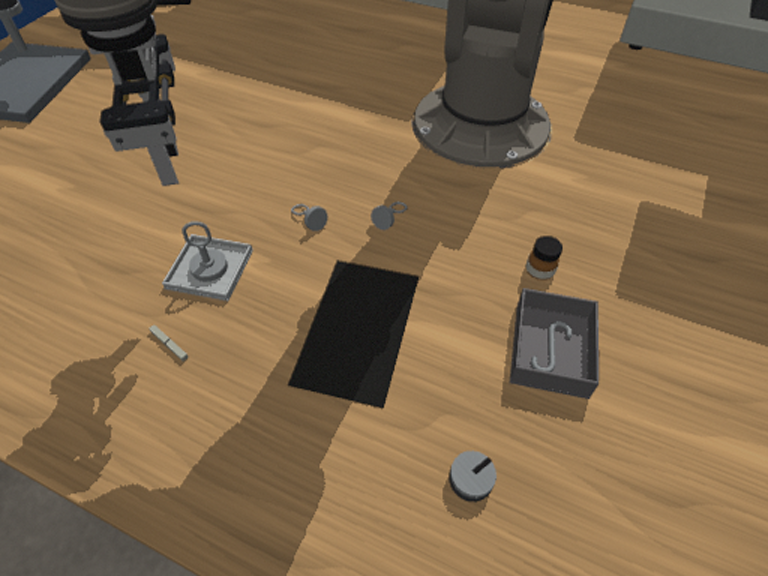

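View pics/b22.png

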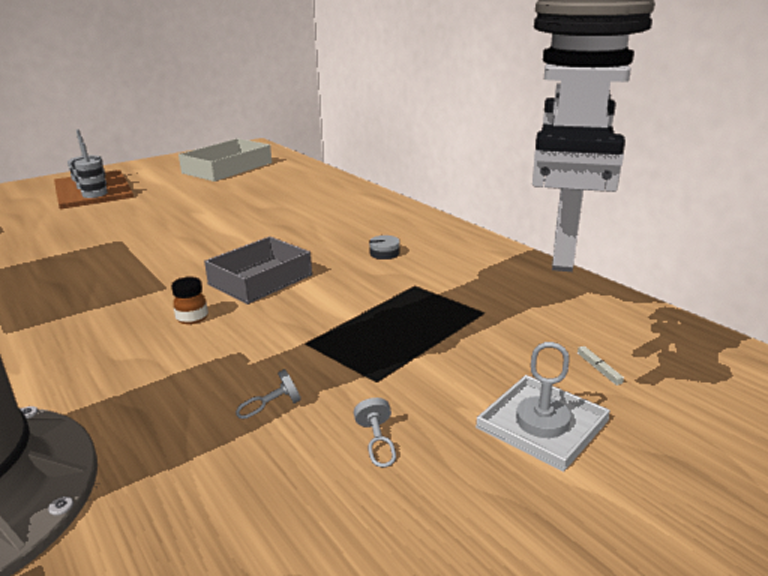

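The hanger stands upright at the centre of the tray (scene ~(205,262)), the S-hook lies flat in the bin (~(552,347)), and nothing else has moved. I'm handing in.

```bash
python3 -c "
from station import ctrl
print(ctrl.finish_job())"
```

```text
the job is handed in; nothing more can be done
None
```

I finished the job and handed it in at about 30 s of the 72 s. The S-hook lies in the grey bin and the hanger stands in the metal tray. No verdict was reported.

**What I did**
- I gripped the S-hook by its shank and lifted until the hanger hung upright. It was still swinging about 14°, so I lowered it gently until the swing died out on the mat.
- With the hanger standing on its foot, I lowered the hook to slacken it and drew its tip back out through the eye. The hook had already turned in the grip to a usable angle, so I did not turn the gripper for the twist.
- I pressed the hook flat against the bin floor before letting go. I then carried the hanger by its neck to the tray and released it after the foot touched down.

**Last checks**
- **Hanger:** the scene and side cameras both show it upright to within about 0.6°. It is centred in the tray at roughly (0.568, -0.279).
- **S-hook:** it lies flat in the bin in the scene picture. The side camera cannot see into the bin.
- **Slotted weights, test bar and jar:** their positions match the start within measurement error.
- **Robot:** the gripper was clear of everything, with its tip at 0.21 m.

**Disagreements along the way**
- The first automatic fits of the hook's tilt while it hung disagreed between the two cameras. I used the fit that matched the overlay drawn on both pictures.
- One hanger fit during unhooking was thrown off by hook points and was redone.

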